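# Put the vegetable slicer kit away

## Task

Put the washed vegetable slicer kit away. Slide the utensil caddy's cover fully open, lay the blade flat along its compartment with the notch over the locating pin, and slide the cover fully shut again; stand every coloured insert that is there on the sloped stand, teeth up, in the lane of its own colour, lengthwise up the slope, flat on the face and resting squarely against the bottom lip. Leave the pan, bowl, whisk, chopsticks, mug and timer where they are.

Things in the scene. Friction and masses are not known exactly. Their poses are not given: they have to be found in the camera images.
- insert_red: red slicer insert, a plastic plate 84 x 40 x 12 mm (x, y, z) with a dark window and steel teeth on top, 60 g; it starts flat on the table, teeth up. Origin: centre of the underside; x along its length, z out of the toothed side. The two ends are alike. It may be absent.
- insert_yellow: yellow slicer insert, a plastic plate 84 x 40 x 12 mm (x, y, z) with a dark window and steel teeth on top, 60 g; it starts flat on the table, teeth up. Origin: centre of the underside; x along its length, z out of the toothed side. The two ends are alike. It may be absent.
- insert_green: green slicer insert, a plastic plate 84 x 40 x 12 mm (x, y, z) with a dark window and steel teeth on top, 60 g; it starts flat on the table, teeth up. Origin: centre of the underside; x along its length, z out of the toothed side. The two ends are alike. It may be absent.
- insert_blue: blue slicer insert, a plastic plate 84 x 40 x 12 mm (x, y, z) with a dark window and steel teeth on top, 60 g; it starts flat on the table, teeth up. Origin: centre of the underside; x along its length, z out of the toothed side. The two ends are alike. It may be absent.
- blade: steel slicing blade lying flat on the table, 110 x 40 x 4 mm, 70 g, with a black plastic grip ridge 60 mm long, 14 mm wide and 18 mm high along its middle (from 4 to 22 mm above the underside). In its +x end is an open notch 14 mm wide (y) and 18 mm deep (x). Origin: centre of the underside; x towards the notched end, z up through the ridge.
- notch (a point): point of the blade in the middle of its notch, at underside height: 46 mm along the blade's +x from its origin. The locating pin belongs here.
- caddy: fixed grey plastic utensil caddy, 100 (x) x 310 (y) x 46 mm high, open topped, walls 6 to 8 mm. Origin: centre of the underside. A wall at y = 0 parts it in two, each 84 mm wide (x) inside. The -y part (y -149 to -3 mm) is the blade's: its white flat bed lies 15 mm above the table. The cover spans this part when shut, the other when open.
- pin (a point): foot of the brass locating pin (8 mm diameter, 8 mm high, upright) on the bed in the blade's compartment, 15 mm above the table, near the caddy's -y end (caddy x 0, y -129 mm). Its axes are the caddy's. The blade lies along the caddy, notched end towards -y, its ridge 22 mm up clears the shut cover.
- cover (a joint): orange sliding cover of the caddy, 100 x 152 x 4 mm, top at 50.5 mm: 0 m = shut, 0.145 m = fully open, sliding towards the caddy's +y. It may start slightly open. It needs about 1.5 N to move, stays where it is left, and has stops at both ends.
- cover_handle (a point): middle of the black bar handle on the cover, 61.5 mm above the table; the bar is 50 mm along the caddy's x, 14 mm thick along y, and stands 22 mm above the cover (50.5 to 72.5 mm above the table). Moves with the cover.
- ramp: white sloped face of the fixed stand, 336 mm wide, tilted 30 degrees. Origin: middle of the corner between face and bottom lip, 30 mm above the table; x up the slope (away from the robot, face 110 mm long), y along the lip, z out of the face. The lip, at -x, is 8 mm thick and stands 12 mm out of the face. Friction holds inserts where they are put: they do not slide down.
- lane_red (a point): bottom of the red lane of the stand: the point where the red stripe (30 mm wide, up the slope; also a red mark on the lip) meets the lip, in the face. Axes as the ramp's. Lanes are 84 mm apart.
- lane_yellow (a point): bottom of the yellow lane of the stand: the point where the yellow stripe (30 mm wide, up the slope; also a yellow mark on the lip) meets the lip, in the face. Axes as the ramp's. Lanes are 84 mm apart.
- lane_green (a point): bottom of the green lane of the stand: the point where the green stripe (30 mm wide, up the slope; also a green mark on the lip) meets the lip, in the face. Axes as the ramp's. Lanes are 84 mm apart.
- lane_blue (a point): bottom of the blue lane of the stand: the point where the blue stripe (30 mm wide, up the slope; also a blue mark on the lip) meets the lip, in the face. Axes as the ramp's. Lanes are 84 mm apart.
- pan: aluminium frying pan, 184 mm across, 45 mm high, with a black handle; a bystander. Origin at its underside.
- bowl: white ceramic bowl, 140 mm across, 55 mm high; a bystander. Origin at its underside.
- whisk: steel whisk, about 235 mm long, lying down; a bystander. Origin at its underside.
- chopstick_a: lower of two crossed wooden chopsticks, 220 x 7 x 7 mm; a bystander. Origin at its underside.
- chopstick_b: upper of the two crossed wooden chopsticks, 220 x 7 x 7 mm; a bystander. Origin at its underside.
- mug: blue ceramic mug, 76 mm across, 85 mm high; a bystander. Origin at its underside.
- timer: small red egg timer, 56 mm across, 54 mm high; a bystander. Origin at its underside.
Mind the look-alikes: they are no part of the job. Leave any white look-alike of the insert_green alone.

How it is judged:
By the outcome, as a careful person would: the job done as asked, in the order asked, and still so for the second after the job is handed in, with the robot touching nothing.
Of insert_red, insert_yellow, insert_green, insert_blue only 3 to 4 are there at a start; the rules pass over those that are not, and their reading is None.
At some moment in a run one of insert_red, insert_yellow, insert_green, insert_blue may be knocked a few centimetres aside while the robot is not near it.
Once in a run the grip may slacken for a moment while it holds something.
It also fails if it takes over 210 s, if anything falls off the work surface, if the arm or the gripper's body presses on something with over 40 N, if the wrist force passes 120 N, or if a joint passes its speed limit or range.

## Robot

A 7-joint arm with a two-finger parallel gripper is mounted at the origin on the work surface. World frame = base frame: x ahead of the robot, y to its left, z up, the work surface at z = 0. Lengths are in m, angles in rad, forces in N, time in s.
With the tool pointing down it reaches from about 0.4 to 0.75 m from the base axis. Payload 19.5 kg.
Tool frame: the origin (TCP) lies between the finger pads; the fingertips stand 8 mm ahead of it and the grasp point (between the pads) lies 11 mm behind it (tip_reach is the z of the fingertips in the tool frame, in m); z points along the fingers, y is the direction in which the jaws open and shut (so a half turn about z gives the same grasp; the last joint's range is limited). The gripper opens to 85 mm and grips with 20 to 120 N. Pads are 22 mm wide; open, the fingers measure 114 mm over their backs; the gripper's body (76 mm by 85 mm) begins 54 mm behind the grasp point. The pads swing forward as they close: fully open they stand 13 mm farther back than shut.
Start: joints at [1.298, 0.707, -0.028, 1.485, 0.022, 0.951, -0.075], TCP at [0.132, -0.56, 0.239] pointing down, gripper open.
Joint ranges: [-2.71, 2.71], [-0.32, 2.16], [-1.57, 1.52], [0, 2.45], [-1.46, 4.6], [0, 2.02], [-2.83, 2.83]. Speed limits (rad/s): [1.89, 1.89, 2.57, 2.57, 3.01, 3.01, 3.01].

## Interface

Orientations are given as a unit quaternion [w, x, y, z].
In Python, from plant import * gives the robot as it stands. The module is installed in compiled form; this text tells all that it offers.
- The arm moves only by the tool play_rows, never from a script. Its argument "moves" is a list of rows, each a list of 7 numbers: the finger opening in m, from 0 to 0.0854, then the shift along the world's x, y, z in m, then the turn, a rotation vector about the world's x, y, z in degrees. In form: [[claw, x, y, z, rx, ry, rz], ...]. A call has exactly 5 rows; each row is the pose to reach, as a shift and turn from the pose measured when the call began; what a row does not reach only later rows make up. A row lasts 1/10 s, in which the tool goes at most 50 mm and 8.59 degrees, less where a joint would pass 70% of its speed; a pose out of reach is approached as far as the arm can. A call with a gripper value outside its range is refused whole. The fingers move at their own pace and stop on an object; "grip_force" is the grip in N (left out, the last holds). Time passes only in rows, so rows that repeat a pose let the fingers close, or fill a call up. It gives the time, the measured TCP pose, the force and the opening at its end, in the units of the state.
- get_obs(): the state, without advancing time (a new reading comes with each control period).
- grab_frame(name): name is "side" or "top"; returns a dict with "pixels" (400x640x3 uint8, red, green, blue), "range_z" (400x640 float32, m along the optical axis (not along the pixel's ray), 0 where there is no reading), "mtx" (3x3 intrinsics, pixels), "dist" ([k1, k2, p1, p2, k3] as OpenCV has them; the pictures are not rectified), "rvec" (rotation vector, rad) and "tvec" (3), from world to camera coordinates, as OpenCV has them. Camera axes: x right, y down, z forward; pixel columns grow to the right and rows downward; lengths in m; the calibration is good to about 2 mm. A picture is of the moment at which its call begins.
- job_done(): hands the job in, once; it reports no verdict.
The state is a dict: "time": time; "qpos": joint angles; "joint_velocities": joint speeds; "joint_torque": joint torques, N m; "ee_pos": TCP position; "tcp_rot": TCP orientation; "wrist_force": force on the tool from outside, world axes, zero at the start; "moment": the same for the moment, N m; "gripper_width": finger opening in m.
Only numpy, scipy, OpenCV 4.12 (cv2) and the standard library are available. Lean on these libraries where they do the work, as an engineer would, in place of code of your own. Each camera call takes 0.05 s, during which the arm holds its last target. There are 200 camera calls.

## Working session

There is one attempt and no reset: what is moved stays moved. The work goes in short steps, Python scripts to look and compute and a tool call to move; the robot and the scene stay as the last step left them, time stands still between calls to the robot, and variables do not carry over. Pictures are saved under pics/ and viewed, about 12 in all and at most 16, crops included, and the job is handed in when it is done.

Besides the shell and the picture viewer there is one more tool, called after ">>>" as name(argument=value, ...) on one line, values as JSON. play_rows: Moves the arm, as the interface text tells. Its arguments: {"type":"object","properties":{"moves":{"type":"array","items":{"type":"array","items":{"type":"number"}}},"grip_force":{"type":"number"}},"required":["moves"]}

```bash
mkdir -p pics; cat > h.py <<'E'
from plant import *
import numpy as np, cv2
def grab(n):
    f=grab_frame(n); f['R']=cv2.Rodrigues(np.array(f['rvec'],float))[0]; f['t']=np.array(f['tvec'],float).reshape(3); return f
def world(f):
    h,w=f['range_z'].shape; u,v=np.meshgrid(np.arange(w),np.arange(h))
    p=cv2.undistortPoints(np.stack([u,v],-1).reshape(-1,1,2).astype(np.float64),np.array(f['mtx'],float),np.array(f['dist'],float)).reshape(h,w,2)
    z=f['range_z'].astype(float)
    c=np.dstack([p[...,0]*z,p[...,1]*z,z]); W=(c-f['t'])@f['R']; W[z==0]=np.nan; return W
def plane(f,uv,z):
    p=cv2.undistortPoints(np.array(uv,float).reshape(-1,1,2),np.array(f['mtx'],float),np.array(f['dist'],float)).reshape(-1,2)
    d=np.c_[p,np.ones(len(p))]@f['R']; o=-f['R'].T@f['t']; s=(z-o[2])/d[:,2]; return o+d*s[:,None]
def save(f,n,crop=None,k=1):
    im=f['pixels'][...,::-1]
    if crop: a,b,c,d=crop; im=im[b:d,a:c]
    cv2.imwrite('pics/'+n,cv2.resize(im,None,fx=k,fy=k,interpolation=cv2.INTER_CUBIC))
E
python3 - <<'E'
from h import *
for n in('top','side'):
    f=grab(n); save(f,n+'0.png'); print(n,-f['R'].T@f['t'],f['R'][2],f['mtx'])
print(get_obs())
E
```

```text
top [3.90362307e-01 7.57996063e-04 1.55258000e+00] [ 0.10898598  0.00512889 -0.99403006] [[440.58474546   0.         318.73487031]
 [  0.         440.58474546 200.59728085]
 [  0.           0.           1.        ]]
side [ 0.36089115 -1.21036487  0.99480724] [ 0.14298126  0.7839059  -0.60419194] [[482.41224254   0.         330.62924611]
 [  0.         482.41224254 191.79541849]
 [  0.           0.           1.        ]]
{'time': 0.1, 'qpos': array([ 1.29826748,  0.70701252, -0.02762137,  1.48490747,  0.02198847,
        0.95090526, -0.07548706]), 'joint_velocities': array([ 8.90417952e-04, -1.37834641e-03, -2.21799719e-03,  5.46419389e-05,
        1.56069261e-03, -7.07982312e-04, -8.66359313e-04]), 'joint_torque': array([ 1.79371778e-03, -8.84298849e+01,  1.23664431e+00, -2.36452460e+01,
        1.70683296e-02,  4.92585372e-03, -9.25424933e-05]), 'ee_pos': array([ 0.1315095 , -0.55954404,  0.23890093]), 'tcp_rot': array([-4.61374532e-04,  9.93346575e-01,  1.15162343e-01, -6.08481231e-05]), 'wrist_force': array([-0.0847963 , -0.72368456, -0.29440493]), 'moment': array([0.01665211, 0.02885033, 0.01660161]), 'gripper_width': 0.08554026620216472}
```

View pics/top0.png

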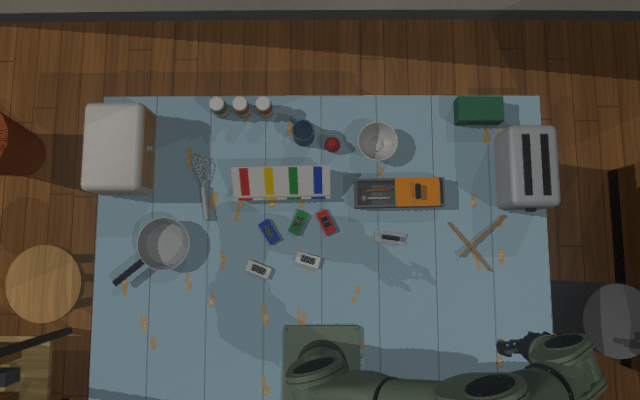

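View pics/side0.png

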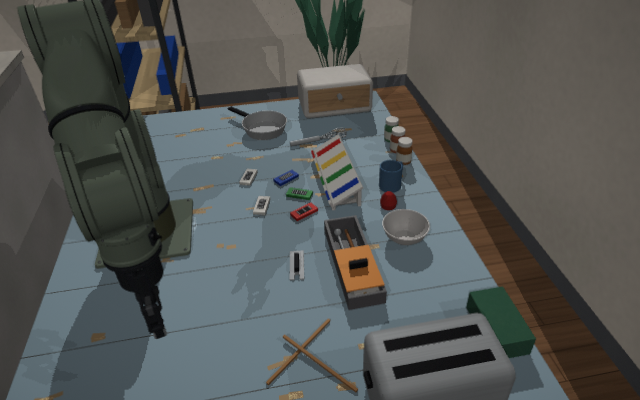

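Top view, where up is +x and left is +y: blue insert (270,232), green (299,222), red (326,222), and no yellow. Two white look-alikes are at (259,269) and (308,260). The blade is at (391,238), the caddy runs from 356 to 443 with the orange cover at (418,191), and the stand is at (280,182). Other things that could be confused: the red timer (332,145) for red, the blue mug (303,132) for blue, the green box (478,110) for green, and the white look-alikes for the blade (which is silver with a black ridge).

```bash
cat >> h.py <<'E'
MASK={'red':lambda H:((H[...,0]<6)|(H[...,0]>174)),'green':lambda H:(H[...,0]>50)&(H[...,0]<80),'blue':lambda H:(H[...,0]>108)&(H[...,0]<130)}
def find(f,name,roi,z,smin=110,vmin=40):
    a,b,c,d=roi; H=cv2.cvtColor(f['pixels'],cv2.COLOR_RGB2HSV)[b:d,a:c]
    m=(MASK[name](H)&(H[...,1]>smin)&(H[...,2]>vmin)).astype(np.uint8)
    m=cv2.morphologyEx(m,cv2.MORPH_CLOSE,np.ones((5,5)))
    cs=cv2.findContours(m,cv2.RETR_EXTERNAL,cv2.CHAIN_APPROX_NONE)[0]; c=max(cs,key=cv2.contourArea).reshape(-1,2)+[a,b]
    P=plane(f,c,z)[:,:2]; r=cv2.minAreaRect((P*1000).astype(np.float32)); 
    bx=cv2.boxPoints(r); e=bx[1]-bx[0]; e2=bx[2]-bx[1]; e=e if np.hypot(*e)>np.hypot(*e2) else e2
    return np.round(r[0],1),np.round(sorted(r[1]),1),round(float(np.degrees(np.arctan2(e[1],e[0]))%180),1)
E
python3 - <<'E'
from h import *
f=grab('top'); s=grab('side'); save(f,'crop1.png',(220,150,460,290),3.3)
save(s,'crop2.png',(230,110,400,320),2.8)
for n in MASK:
    print(n,find(f,n,(240,203,350,250),.012),find(s,n,(260,165,330,225),.012))
W=world(f); np.save('W.npy',W); np.save('Wp.npy',f['pixels'])
for u,v in [(418,191),(420,188),(391,238),(280,182),(360,195),(420,208)]: print((u,v),W[v,u].round(4))
E
```

```text
red (array([484.7, -14.6]), array([37.7, 81.4]), 26.5) (array([489.1, -16.5]), array([49.8, 88.3]), 26.6)
green (array([484.3,  82.9]), array([39.1, 82.8]), 154.8) (array([487.1,  77.8]), array([43.6, 83.8]), 153.6)
blue (array([451.3, 184.2]), array([40. , 83.7]), 31.6) (array([455.8, 182.3]), array([50.9, 90.4]), 30.9)
(418, 191) [ 0.5847 -0.3273  0.075 ]
(420, 188) [ 0.5953 -0.3349  0.0724]
(391, 238) [ 0.4275 -0.2406  0.0278]
(280, 182) [0.6189 0.1416 0.0558]
(360, 195) [ 0.5801 -0.1374  0.0031]
(420, 208) [ 0.5337 -0.349   0.0026]
```

View pics/crop1.png

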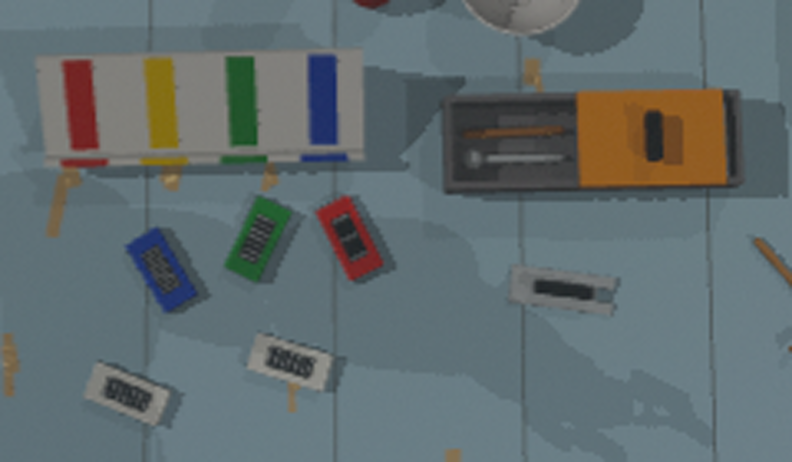

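View pics/crop2.png

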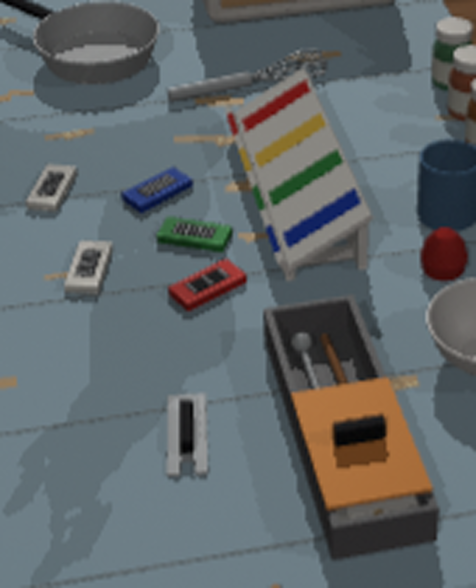

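The crops confirm the choices: blue crop1 (165,270), green (258,238), red (350,238), and the blade (565,288) with its notch at the right (-y). The cover is a little open, and lanes run red, yellow, green, blue from left to right. Next I'll measure the fixtures.

```bash
cat > m.py <<'E'
from h import *
def rect(P):
    r=cv2.minAreaRect((P*1000).astype(np.float32)); bx=cv2.boxPoints(r); e=bx[1]-bx[0]; e2=bx[2]-bx[1]; e=e if np.hypot(*e)>np.hypot(*e2) else e2
    return np.round(r[0],1),np.round(sorted(r[1]),1),round(float(np.degrees(np.arctan2(e[1],e[0]))%180),1)
def cont(f,fn,roi,z,close=3):
    a,b,c,d=roi; H=cv2.cvtColor(f['pixels'],cv2.COLOR_RGB2HSV).astype(int)[b:d,a:c]
    m=fn(H).astype(np.uint8)
    if close: m=cv2.morphologyEx(m,cv2.MORPH_CLOSE,np.ones((close,close)))
    cs=cv2.findContours(m,cv2.RETR_EXTERNAL,cv2.CHAIN_APPROX_NONE)[0]; c=max(cs,key=cv2.contourArea).reshape(-1,2)+[a,b]
    return c,plane(f,c,z)[:,:2]
org=lambda H:(H[...,0]>8)&(H[...,0]<20)&(H[...,1]>150)&(H[...,2]>90)
dark=lambda H:H[...,2]<45
def fixtures(f,rc,rb):
    print('cover',rect(cont(f,org,rc,.0505,7)[1]))
    print('handle',rect(cont(f,dark,(rc[0]+6,rc[1]+3,rc[2]-6,rc[3]-3),.0725,0)[1]))
E
python3 - <<'E'
from m import *
f=grab('top'); s=grab('side')
fixtures(f,(385,172,442,212),0); 
print('side cover',rect(cont(s,org,(325,240,390,300),.0505,7)[1]))
print('side handle',rect(cont(s,dark,(345,255,375,275),.0725,0)[1]))
for n,g,roi,rr in(('top',f,(370,226,412,252),(378,232,404,246)),('side',s,(285,245,310,285),(288,250,304,275))):
    H=cv2.cvtColor(g['pixels'],cv2.COLOR_RGB2HSV)
    print(n,'ridge',rect(cont(g,lambda H:H[...,2]<60,rr,.022,0)[1]))
    a,b,c,d=roi
    for thr in (60,):
        print(n,'blade',rect(cont(g,lambda H:((H[...,1]<thr)&(H[...,2]>90))|(H[...,2]<60),roi,.004,3)[1]))
    print(H[b:d:3,a:c:4].tolist()[3:6])
# lanes and plane
W=world(f); H=cv2.cvtColor(f['pixels'],cv2.COLOR_RGB2HSV).astype(int)
P=W[172:192,240:325].reshape(-1,3); P=P[np.isfinite(P).all(1)]
A=np.c_[P[:,:2],np.ones(len(P))]; c=np.linalg.lstsq(A,P[:,2],rcond=None)[0]; r=P[:,2]-A@c
k=abs(r)<.006; c=np.linalg.lstsq(A[k],P[k,2],rcond=None)[0]; print('plane',c,np.degrees(np.arctan(np.hypot(*c[:2]))),np.degrees(np.arctan2(c[1],c[0])),r[k].std())
M=dict(MASK); M['yellow']=lambda H:(H[...,0]>20)&(H[...,0]<34)
for g,roi in((f,(228,160,335,205)),(s,(305,130,365,210))):
  a,b,cc,d=roi
  H=cv2.cvtColor(g['pixels'],cv2.COLOR_RGB2HSV).astype(int)[b:d,a:cc]
  for n,fn in M.items():
    m=(fn(H)&(H[...,1]>110)&(H[...,2]>50)).astype(np.uint8)
    num,l,st,ce=cv2.connectedComponentsWithStats(m)
    for i in range(1,num):
      if st[i,4]>6:
        u,v=ce[i]+[a,b]; print(n,st[i].tolist(),(round(u,1),round(v,1)),'pl z.036',plane(g,[[u,v]],.036)[0].round(4), 'zmid',plane(g,[[u,v]],.0575)[0].round(4))
E
```

```text
cover (array([ 587. , -333.8]), array([ 98.7, 161.4]), 91.4)
handle (array([ 583.4, -327.8]), array([13.5, 44.6]), 178.6)
side cover (array([ 589.9, -327.3]), array([ 99.1, 155.3]), 91.1)
side handle (array([ 589.1, -337.7]), array([27.7, 49.3]), 0.5)
top ridge (array([ 429.7, -239.6]), array([13.7, 59.1]), 80.5)
top blade (array([ 426.5, -242.8]), array([ 87.3, 145.1]), 89.9)
[[[97, 51, 131], [98, 36, 112], [102, 12, 109], [105, 26, 60], [94, 34, 52], [95, 22, 71], [90, 7, 108], [96, 11, 121], [96, 11, 119], [97, 31, 107], [98, 50, 133]], [[98, 53, 120], [98, 28, 108], [96, 11, 120], [105, 25, 61], [100, 50, 46], [101, 45, 45], [98, 44, 46], [99, 41, 44], [99, 58, 93], [98, 48, 101], [99, 51, 134]], [[97, 54, 118], [98, 39, 99], [90, 9, 116], [98, 9, 113], [96, 11, 116], [98, 9, 116], [90, 11, 113], [90, 9, 116], [98, 31, 90], [97, 51, 129], [98, 52, 133]]]
side ridge (array([ 433. , -245.8]), array([11.4, 70.9]), 81.9)
side blade (array([ 434.8, -235.2]), array([ 71.4, 157.3]), 80.9)
[[[99, 45, 118], [99, 36, 114], [100, 5, 153], [120, 8, 32], [100, 5, 155], [99, 44, 123], [100, 47
[... 1874 characters left out ...]
at64(180.7)) pl z.036 [0.5713 0.1013 0.036 ] zmid [0.5666 0.0718 0.0575]
green [0, 61, 8, 9, 47] (np.float64(308.2), np.float64(195.2)) pl z.036 [0.5127 0.0318 0.036 ] zmid [0.5093 0.0039 0.0575]
blue [27, 48, 26, 20, 155] (np.float64(344.3), np.float64(187.5)) pl z.036 [0.6369 0.0471 0.036 ] zmid [0.6307 0.0189 0.0575]
blue [20, 61, 5, 9, 22] (np.float64(327.0), np.float64(195.4)) pl z.036 [0.5724 0.0174 0.036 ] zmid [ 0.5676 -0.0101  0.0575]
yellow [16, 21, 25, 18, 131] (np.float64(333.1), np.float64(159.7)) pl z.036 [0.6338 0.2195 0.036 ] zmid [0.6277 0.1874 0.0575]
yellow [10, 33, 5, 8, 18] (np.float64(317.1), np.float64(166.7)) pl z.036 [0.5694 0.1881 0.036 ] zmid [0.5648 0.1567 0.0575]
```

>>> play_rows(moves=[[0.085,0.04,0.02,0,0,0,-4],[0.085,0.08,0.04,0,0,0,-8],[0.085,0.125,0.06,0,0,0,-12],[0.085,0.17,0.08,0,0,0,-12],[0.085,0.21,0.11,0,0,0,-12]], grip_force=40)

```text
time: 0.8
ee_pos: [0.3435, -0.4489, 0.239]
tcp_rot: [-0.0, 1.0, 0.011, 0.0]
wrist_force: [-0.5, -0.7, -0.6]
gripper_width: 0.0852
```

```bash
python3 - <<'E'
from m import *
from scipy.optimize import least_squares
f=grab('top'); s=grab('side')
for n,g in(('top',f),('side',s)):
    W=world(g).reshape(-1,3); 
    for x0,x1,y0,y1 in((.35,.4,-.1,.05),(.35,.4,.25,.4),(.4,.5,-.5,-.4),(.7,.78,-.5,-.4),(.7,.75,.4,.5)):
        k=(W[:,0]>x0)&(W[:,0]<x1)&(W[:,1]>y0)&(W[:,1]<y1)&(W[:,2]<.02); print(n,(x0,y0),k.sum(),np.nanmedian(W[k,2]).round(4))
def tri(pt,ps):
    def res(X):
        r=[]
        for g,p in((f,pt),(s,ps)):
            q=cv2.projectPoints(X.reshape(1,3),np.array(g['rvec'],float),np.array(g['tvec'],float),np.array(g['mtx'],float),np.array(g['dist'],float))[0].ravel(); r+=list(q-p)
        return r
    o=least_squares(res,[.6,.1,.05]); return o.x.round(4),np.round(o.fun,1)
for n,a,b in(('red',(244.1,181),(328.2,147.3)),('yel',(268.5,180.9),(333.1,159.7)),('green',(293,180.5),(338.8,173)),('blue',(317.5,179.9),(344.3,187.5)),
 ('lred',(245.4,198.6),(312.9,154.2)),('lgreen',(294,198),(322,180.7)),('lblue',(317.7,197.5),(327,195.4))): print(n,*tri(a,b))
print(get_obs()['ee_pos'])
E
```

```text
top (0.35, -0.1) 599 0.001
top (0.35, 0.25) 590 0.0004
top (0.4, -0.5) 803 0.0003
top (0.7, -0.5) 602 0.0005
top (0.7, 0.4) 351 0.0002
side (0.35, -0.1) 83 0.0027
side (0.35, 0.25) 0 nan
side (0.4, -0.5) 1321 0.0019
side (0.7, -0.5) 959 0.0018
side (0.7, 0.4) 132 0.0055
red [0.6231 0.2639 0.0626] [ 0.  -0.5 -0.5  0.1]
yel [0.6239 0.1802 0.0621] [ 0.1 -0.6 -0.6  0.1]
green [0.626  0.0962 0.0621] [ 0.1 -0.8 -0.8  0.2]
blue [0.6272 0.0124 0.0621] [ 0.1 -0.6 -0.6  0.1]
lred [0.565  0.2618 0.0424] [ 0.  -0.6 -0.6  0.1]
lgreen [0.5677 0.0938 0.0413] [ 0.1 -0.7 -0.7  0.1]
lblue [0.5694 0.0119 0.04  ] [ 0.1 -0.7 -0.7  0.1]
[ 0.34736456 -0.44510682  0.23886239]
  return np.nanmean(a, axis, out=out, keepdims=keepdims)
```

>>> play_rows(moves=[[0.085,0.04,0.02,0,0,0,0],[0.085,0.08,0.04,0,0,0,0],[0.085,0.12,0.06,-0.02,0,0,0],[0.085,0.16,0.08,-0.04,0,0,0],[0.085,0.2,0.1,-0.06,0,0,0]])

```text
time: 1.4
ee_pos: [0.5488, -0.3442, 0.1782]
tcp_rot: [-0.001, 1.0, 0.015, 0.001]
wrist_force: [0.7, -0.1, 0.0]
gripper_width: 0.0852
```

>>> play_rows(moves=[[0.085,0.02,0.01,-0.02,0,0,0],[0.085,0.037,0.016,-0.05,0,0,0],[0.085,0.037,0.016,-0.08,0,0,0],[0.085,0.037,0.016,-0.105,0,0,0],[0.085,0.037,0.016,-0.113,0,0,0]])

```text
time: 1.9
ee_pos: [0.5846, -0.3278, 0.0626]
tcp_rot: [-0.002, 1.0, 0.015, -0.0]
wrist_force: [0.7, -0.2, -0.4]
gripper_width: 0.0844
```

```bash
python3 - <<'E'
from m import *
s=grab('side'); save(s,'s3.png',(270,180,420,310),4); print(get_obs()['ee_pos'])
E
```

```text
[ 0.58474674 -0.32795946  0.06289406]
```

View pics/s3.png

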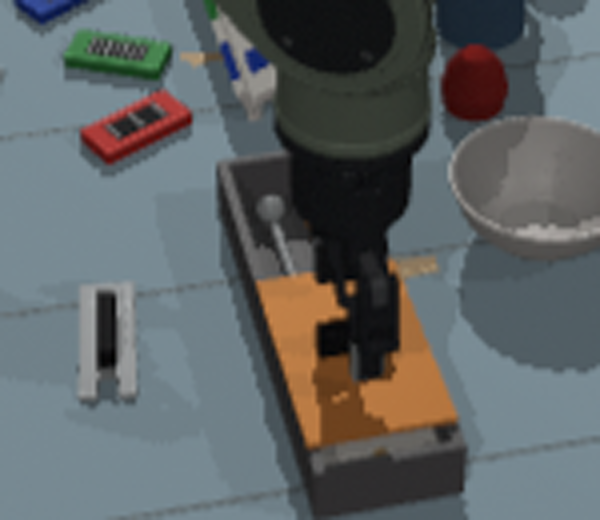

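The open gripper straddles the handle (330,338), with the near finger at (372,350). Next I close on it.

>>> play_rows(moves=[[0.0,0,0,0.001,0,0,0],[0.0,0,0,0.001,0,0,0],[0.0,0,0,0.001,0,0,0],[0.0,0,0,0.001,0,0,0],[0.0,0,0,0.001,0,0,0]])

```text
time: 2.45
ee_pos: [0.585, -0.3282, 0.0645]
tcp_rot: [-0.002, 1.0, 0.015, 0.0]
wrist_force: [-1.5, 0.9, 16.9]
gripper_width: 0.0129
```

>>> play_rows(moves=[[0.0,0,0,0.002,0,0,0],[0.0,-0.0005,0.025,0.002,0,0,0],[0.0,-0.001,0.055,0.002,0,0,0],[0.0,-0.002,0.085,0.002,0,0,0],[0.0,-0.0025,0.115,0.002,0,0,0]])

```text
time: 2.95
ee_pos: [0.5825, -0.2116, 0.065]
tcp_rot: [-0.002, 1.0, 0.015, 0.0]
wrist_force: [14.9, -3.2, -36.8]
gripper_width: 0.0128
```

>>> play_rows(moves=[[0.0,0.001,0.0,-0.001,0,0,0],[0.0,0.001,0.004,-0.001,0,0,0],[0.0,0.001,0.008,-0.001,0,0,0],[0.0,0.001,0.012,-0.001,0,0,0],[0.0,0.001,0.012,-0.001,0,0,0]])

```text
time: 3.45
ee_pos: [0.5826, -0.2052, 0.0647]
tcp_rot: [0.002, 1.0, 0.013, 0.0]
wrist_force: [-4.3, -28.3, 0.5]
gripper_width: 0.0127
```

>>> play_rows(moves=[[0.06,0,0,0,0,0,0],[0.085,0,0,0,0,0,0],[0.085,0,0,0.0,0,0,0],[0.085,0,0,0.04,0,0,0],[0.085,0,0,0.08,0,0,0]])

```text
time: 3.95
ee_pos: [0.5822, -0.2044, 0.1452]
tcp_rot: [0.001, 1.0, 0.014, -0.001]
wrist_force: [0.1, -0.8, 0.8]
gripper_width: 0.0838
```

>>> play_rows(moves=[[0.085,-0.03,-0.01,0.03,0,0,0],[0.085,-0.07,-0.02,0.05,0,0,0],[0.085,-0.11,-0.03,0.05,0,0,0],[0.085,-0.15,-0.03,0.05,0,0,-2],[0.085,-0.17,-0.03,0.05,0,0,-5]])

```text
time: 4.45
ee_pos: [0.4096, -0.2343, 0.1958]
tcp_rot: [0.001, 1.0, -0.031, -0.001]
wrist_force: [1.8, 0.2, -0.2]
gripper_width: 0.0853
```

```bash
python3 - <<'E'
from m import *
f=grab('top'); s=grab('side'); save(s,'s4.png',(270,170,420,310),4); save(f,'t4.png',(330,160,470,280),5)
print('cover',rect(cont(f,org,(345,172,442,212),.0505,7)[1]))
o=get_obs(); print(o['ee_pos'],o['tcp_rot'],o['wrist_force'])
E
```

```text
cover (array([ 584.8, -204.8]), array([ 97. , 150.7]), 89.9)
[ 0.41032066 -0.23439127  0.19579168] [ 1.14951060e-03  9.99498169e-01 -3.16457715e-02 -7.96620251e-04] [ 0.56386139 -0.00474875  0.27639287]
```

View pics/t4.png

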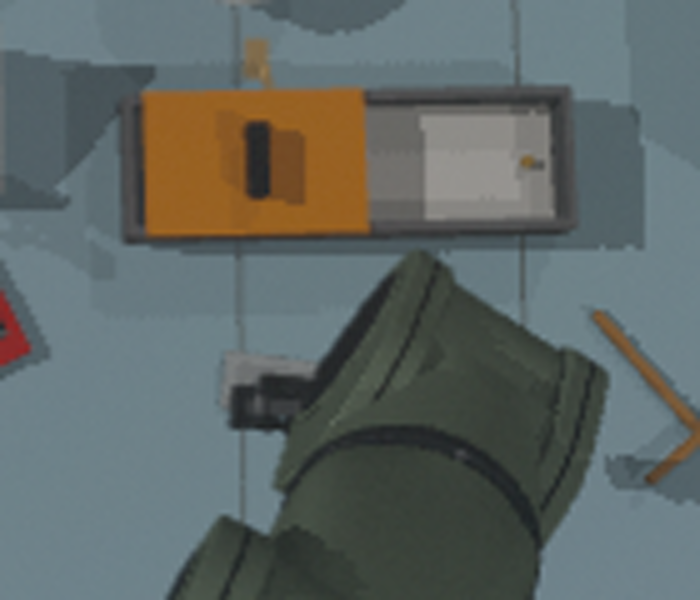

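The cover spans crop columns 145–367 and the pin shows at (530,162). The cover looks 5–7 mm short of fully open, so I'll push it on with closed fingers to feel the stop.

>>> play_rows(moves=[[0.0,0.04,-0.003,0,0,0,2],[0.0,0.09,-0.005,0,0,0,4],[0.0,0.14,-0.007,0,0,0,5],[0.0,0.172,-0.009,-0.04,0,0,5],[0.0,0.172,-0.009,-0.08,0,0,5]])

```text
time: 5.05
ee_pos: [0.5864, -0.2418, 0.1143]
tcp_rot: [0.001, 1.0, 0.014, 0.001]
wrist_force: [-0.1, -0.3, -0.4]
gripper_width: 0.0122
```

>>> play_rows(moves=[[0.0,0.0,0,-0.02,0,0,0],[0.0,0.0,0,-0.048,0,0,0],[0.0,0.0,0.003,-0.048,0,0,0],[0.0,0.0,0.007,-0.048,0,0,0],[0.0,0.0,0.01,-0.048,0,0,0]])

```text
time: 5.55
ee_pos: [0.5872, -0.2312, 0.0678]
tcp_rot: [0.001, 1.0, 0.014, 0.002]
wrist_force: [-0.3, -1.2, -0.4]
gripper_width: 0.0001
```

>>> play_rows(moves=[[0.0,-0.002,0.002,0,0,0,0],[0.0,-0.002,0.004,0,0,0,0],[0.0,-0.002,0.006,0,0,0,0],[0.0,-0.002,0.008,0,0,0,0],[0.0,-0.002,0.01,0,0,0,0]])

```text
time: 6.05
ee_pos: [0.5854, -0.2249, 0.0688]
tcp_rot: [0.004, 1.0, 0.013, 0.003]
wrist_force: [1.1, -24.9, 0.9]
gripper_width: 0.0
```

>>> play_rows(moves=[[0.0,0,0.002,0,0,0,0],[0.0,0,0.003,0,0,0,0],[0.0,0,0.004,0,0,0,0],[0.0,0,0.005,0,0,0,0],[0.0,0,0.005,0,0,0,0]])

```text
time: 6.55
ee_pos: [0.5853, -0.2248, 0.0694]
tcp_rot: [0.008, 1.0, 0.012, 0.004]
wrist_force: [2.4, -24.4, -4.0]
gripper_width: -0.0001
```

>>> play_rows(moves=[[0.0,0,-0.003,0,0,0,0],[0.0,0,-0.006,0.03,0,0,0],[0.03,0,-0.006,0.08,0,0,0],[0.05,-0.03,-0.006,0.12,0,0,0],[0.05,-0.06,-0.006,0.14,0,0,0]])

```text
time: 7.05
ee_pos: [0.5252, -0.2309, 0.2124]
tcp_rot: [0.008, 1.0, 0.012, 0.006]
wrist_force: [0.7, 0.1, -0.5]
gripper_width: 0.0433
```

```bash
python3 - <<'E'
from m import *
f=grab('top'); s=grab('side')
H=cv2.cvtColor(f['pixels'],cv2.COLOR_RGB2HSV).astype(int)
def br(g,roi,z):
    a,b,c,d=roi;H=cv2.cvtColor(g['pixels'],cv2.COLOR_RGB2HSV).astype(int)[b:d,a:c]
    m=(H[...,0]>8)&(H[...,0]<32)&(H[...,1]>90); v,u=np.nonzero(m); print(len(u), (u.mean()+a).round(1),(v.mean()+b).round(1),plane(g,[[u.mean()+a,v.mean()+b]],z)[0].round(4))
br(f,(425,184,445,202),.019)
try: br(s,(350,275,385,298),.019)
except Exception as e: print(e)
print('cover',rect(cont(f,org,(345,172,442,212),.0505,7)[1]))
print('handle',rect(cont(f,dark,(370,180,395,204),.0725,0)[1]))
# caddy outline: dark grey in range z
c,P=cont(f,lambda H:((H[...,2]<80)&(H[...,1]<60))|((H[...,0]<20)&(H[...,1]>150)),(348,172,450,214),.046,5)
print('caddy',rect(P))
W=world(f); z=np.nan_to_num(W[...,2]); m=np.zeros_like(z,bool); m[170:214,345:452]=((z>.03)&(z<.09))[170:214,345:452]
c=max(cv2.findContours(cv2.morphologyEx(m.astype(np.uint8),cv2.MORPH_CLOSE,np.ones((3,3))),0,1)[0],key=cv2.contourArea).reshape(-1,2); print('caddy depth',rect(plane(f,c,.046)[:,:2]))
o=get_obs(); print(o['ee_pos'],o['qpos'].round(2))
save(f,'t5.png',(330,160,470,280),5)
E
```

```text
0 nan nan [nan nan nan]
1 364.0 293.0 [ 0.5919 -0.3932  0.019 ]
cover (array([ 584.8, -192. ]), array([ 97., 125.]), 90.0)
handle (array([ 580.1, -204.1]), array([10.2, 51.2]), 179.1)
caddy (array([ 583.8, -275.8]), array([142.5, 331.9]), 89.9)
caddy depth (array([ 583.6, -184.1]), array([100.7, 142.3]), 90.0)
[ 0.52349029 -0.23172471  0.21285124] [ 0.28  0.73  0.15  1.55 -0.11  0.85 -1.09]<stdin>:6: RuntimeWarning: Mean of empty slice.
  ret = ret.dtype.type(ret / rcount)
```

```bash
python3 - <<'E'
from m import *
f=grab('top')
im=cv2.resize(cv2.imread('pics/t4.png')[...,::-1],None,fx=.2,fy=.2,interpolation=cv2.INTER_AREA)
H=cv2.cvtColor(im,cv2.COLOR_RGB2HSV).astype(int); v,u=np.nonzero((H[...,0]>12)&(H[...,0]<32)&(H[...,1]>110)&(np.arange(im.shape[1])[None]>90)&(np.arange(im.shape[0])[:,None]<45))
print(u+330,v+160, plane(f,[[u.mean()+330,v.mean()+160]],.021)[0].round(4))
print('caddy',plane(f,[[354.2,193],[444.6,193],[400,177.3],[400,208.2]],.046).round(4))
print('bed',plane(f,[[330+418/5-.5,192],[330+553/5-.5,192],[430,160+108/5-.5],[430,160+218/5-.5]],.015).round(4))
E
```

```text
[435] [192] [ 0.5882 -0.3989  0.021 ]
caddy [[ 0.5818 -0.1137  0.046 ]
 [ 0.5815 -0.4254  0.046 ]
 [ 0.6364 -0.2726  0.046 ]
 [ 0.529  -0.2704  0.046 ]]
bed [[ 0.5891 -0.3233  0.015 ]
 [ 0.589  -0.4184  0.015 ]
 [ 0.6278 -0.3839  0.015 ]
 [ 0.5498 -0.3817  0.015 ]]
```

>>> play_rows(moves=[[0.06,-0.02,-0.002,0,0,0,8],[0.06,-0.04,-0.004,0,0,0,16],[0.06,-0.06,-0.006,0,0,0,24],[0.06,-0.08,-0.008,0,0,0,32],[0.06,-0.093,-0.008,0,0,0,40]])

```text
time: 7.7
ee_pos: [0.4312, -0.2392, 0.2107]
tcp_rot: [0.005, 0.935, 0.355, 0.007]
wrist_force: [-0.1, -0.6, 0.3]
gripper_width: 0.0597
```

>>> play_rows(moves=[[0.06,0,0,-0.02,0,0,8],[0.06,0,0,-0.04,0,0,16],[0.06,0,0,-0.06,0,0,24],[0.06,0,0,-0.08,0,0,32],[0.06,0,0,-0.1,0,0,39]])

```text
time: 8.2
ee_pos: [0.4317, -0.2388, 0.1092]
tcp_rot: [0.002, 0.761, 0.649, 0.009]
wrist_force: [0.7, -0.5, -0.3]
gripper_width: 0.06
```

```bash
cat >> h.py <<'E'
from scipy.spatial.transform import Rotation as Ro
def st():
    o=get_obs(); q=o['tcp_rot']; R=Ro.from_quat([q[1],q[2],q[3],q[0]]).as_matrix()
    print('p',o['ee_pos'].round(4),'jaw',np.degrees(np.arctan2(R[1,1],R[0,1])).round(2),'zt',R[:,2].round(3),'xt',R[:,0].round(3),'F',o['wrist_force'].round(1),'w',round(o['gripper_width'],4),'q',o['qpos'].round(2),'t',round(o['time'],2))
E
python3 -c "
from m import *
st(); s=grab('side'); save(s,'s6.png',(250,200,400,310),4)
print(rect(cont(s,lambda H:(H[...,1]<16)&(H[...,2]>100),(280,240,315,290),.004,5)[1]))"
```

```text
p [ 0.4317 -0.2388  0.1092] jaw -9.05 zt [ 0.017  0.008 -1.   ] xt [0.157 0.988 0.011] F [ 0.7 -0.5 -0.3] w 0.06 q [ 0.58  0.8  -0.23  1.93  0.36  0.44 -0.07] t 8.2
(array([ 435. , -237.8]), array([ 37.8, 110.4]), 82.7)
```

>>> play_rows(moves=[[0.06,-0.001,-0.001,-0.03,-0.4,1,1],[0.06,-0.001,-0.001,-0.06,-0.4,1,1],[0.06,-0.001,-0.001,-0.085,-0.4,1,1],[0.06,-0.001,-0.001,-0.092,-0.4,1,1],[0.06,-0.001,-0.001,-0.092,-0.4,1,1]])

```text
time: 8.75
ee_pos: [0.4297, -0.2392, 0.0143]
tcp_rot: [-0.003, 0.753, 0.658, -0.001]
wrist_force: [0.1, -0.3, 1.6]
gripper_width: 0.0599
```

>>> play_rows(moves=[[0.0,0,0,0,0,0,0],[0.0,0,0,0,0,0,0],[0.0,0,0,0,0,0,0],[0.0,0,0,0,0,0,0],[0.0,0,0,0,0,0,0]], grip_force=60)

```text
time: 9.25
ee_pos: [0.4301, -0.2395, 0.0152]
tcp_rot: [-0.002, 0.753, 0.658, -0.001]
wrist_force: [-2.1, 1.2, 14.1]
gripper_width: 0.0122
```

```bash
python3 -c "
from m import *
st()"
```

```text
p [ 0.4301 -0.2395  0.0152] jaw -7.71 zt [-0.004  0.003 -1.   ] xt [0.134 0.991 0.002] F [-2.1  1.2 14.1] w 0.0122 q [ 0.51  0.99 -0.12  1.95  0.43  0.23 -0.11] t 9.25
```

>>> play_rows(moves=[[0.0,0,0,0.02,0,0,0],[0.0,0,0,0.05,0,0,0],[0.0,0,0,0.08,0,0,0],[0.0,0.02,-0.01,0.1,0,0,3],[0.0,0.04,-0.025,0.11,0,0,6]])

```text
time: 9.75
ee_pos: [0.4711, -0.2647, 0.128]
tcp_rot: [-0.001, 0.717, 0.697, -0.0]
wrist_force: [0.2, 0.1, -1.6]
gripper_width: 0.0119
```

>>> play_rows(moves=[[0.0,0.03,-0.02,0,0,0,2],[0.0,0.06,-0.045,0,0,0,3],[0.0,0.09,-0.07,-0.01,0,0,3],[0.0,0.118,-0.088,-0.02,0,0,3],[0.0,0.118,-0.088,-0.03,0,0,3]])

```text
time: 10.25
ee_pos: [0.5911, -0.3544, 0.0974]
tcp_rot: [-0.0, 0.699, 0.715, 0.0]
wrist_force: [-0.8, 0.3, -1.0]
gripper_width: 0.0125
```

```bash
python3 -c "
from m import *
st(); s=grab('side'); f=grab('top'); st()
import cv2
a=s['pixels'][225:325,310:410]; b=f['pixels'][160:260,370:470]
cv2.imwrite('pics/b7.png',cv2.resize(np.hstack([a,b])[...,::-1],None,fx=4,fy=4,interpolation=cv2.INTER_CUBIC))"
```

```text
p [ 0.5911 -0.3544  0.0974] jaw 1.33 zt [ 0.  0. -1.] xt [-0.023  1.     0.   ] F [-0.8  0.3 -1. ] w 0.0125 q [ 0.63  1.07 -0.36  1.13  0.38  1.    0.26] t 10.25
p [ 0.5883 -0.3521  0.0965] jaw 1.43 zt [-0.004  0.003 -1.   ] xt [-0.025  1.     0.003] F [-1.5  1.1 -1.6] w 0.0125 q [ 0.63  1.07 -0.36  1.15  0.38  0.99  0.26] t 10.35
```

View pics/b7.png

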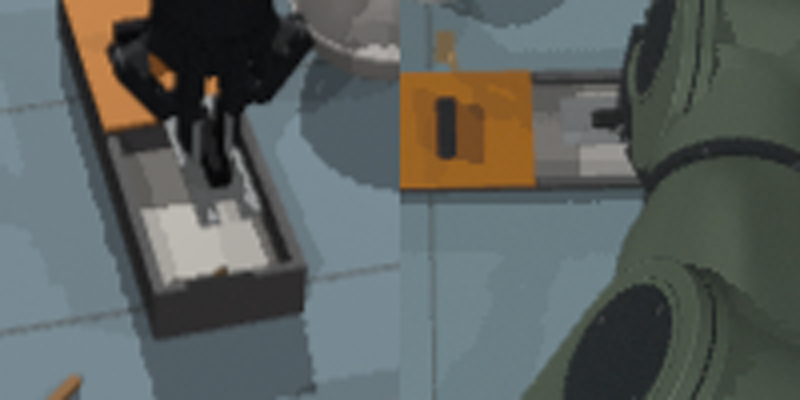

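The side view (left half) shows the blade held over the bed, with its notch end near (228,212) and the pin at (222,270). I'll lower it to just above the pin and check.

>>> play_rows(moves=[[0.0,0,-0.001,-0.02,0,0,0],[0.0,0,-0.001,-0.04,0,0,0],[0.0,0,-0.001,-0.053,0,0,0],[0.0,0,-0.001,-0.053,0,0,0],[0.0,0,-0.001,-0.053,0,0,0]])

```text
time: 10.85
ee_pos: [0.5885, -0.3531, 0.0445]
tcp_rot: [-0.002, 0.698, 0.716, -0.0]
wrist_force: [0.4, -0.7, 0.3]
gripper_width: 0.0125
```

```bash
python3 -c "
from m import *
s=grab('side'); st()
save(s,'s8.png',(340,260,390,305),14)"
```

```text
p [ 0.5887 -0.3533  0.0448] jaw 1.42 zt [-0.003  0.002 -1.   ] xt [-0.025  1.     0.002] F [ 0.4 -0.9 -0.6] w 0.012 q [ 0.63  1.14 -0.34  1.17  0.4   0.91  0.25] t 10.9
```

View pics/s8.png

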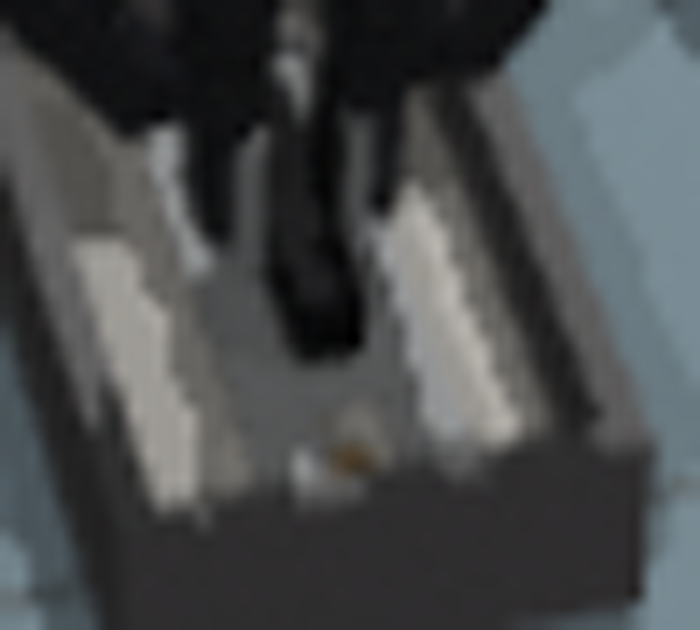

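The pin (352,458) shows inside the notch opening (lit area x 295–385). I'll lower in steps and watch the height at contact: about 0.030 on the bed, 0.038 if it sits on the pin.

>>> play_rows(moves=[[0.0,0,0,-0.005,0,0,0],[0.0,0,0,-0.009,0,0,0],[0.0,0,0,-0.011,0,0,0],[0.0,0,0,-0.013,0,0,0],[0.0,0,0,-0.013,0,0,0]])

```text
time: 11.4
ee_pos: [0.5885, -0.3532, 0.0315]
tcp_rot: [-0.002, 0.698, 0.716, -0.0]
wrist_force: [0.2, 0.3, -1.0]
gripper_width: 0.0124
```

```bash
python3 -c "
from m import *
st()"
```

```text
p [ 0.5885 -0.3532  0.0315] jaw 1.43 zt [-0.003  0.002 -1.   ] xt [-0.025  1.     0.002] F [ 0.2  0.3 -1. ] w 0.0124 q [ 0.63  1.16 -0.34  1.17  0.4   0.89  0.24] t 11.4
```

Past the pin top with no contact force, so the notch is around the pin. Now seat and release.

>>> play_rows(moves=[[0.0,0,0,-0.001,0,0,0],[0.0,0,0,-0.0015,0,0,0],[0.03,0,0,-0.0015,0,0,0],[0.03,0,0,-0.0015,0,0,0],[0.03,0,0,-0.0015,0,0,0]])

```text
time: 11.9
ee_pos: [0.5885, -0.3532, 0.0299]
tcp_rot: [-0.002, 0.698, 0.716, -0.0]
wrist_force: [0.1, 0.2, -0.3]
gripper_width: 0.0304
```

>>> play_rows(moves=[[0.03,0,0,0.02,0,0,0],[0.03,0,0,0.05,0,0,0],[0.03,0,0,0.09,0,0,0],[0.03,0,0.03,0.13,0,0,-6],[0.03,0.0,0.07,0.13,0,0,-12]])

```text
time: 12.4
ee_pos: [0.5898, -0.2845, 0.1647]
tcp_rot: [0.001, 0.772, 0.636, 0.002]
wrist_force: [0.9, 1.2, -0.7]
gripper_width: 0.0299
```

```bash
python3 -c "
from m import *
s=grab('side'); st()
save(s,'s9.png',(325,240,395,305),10)"
```

```text
p [ 0.5903 -0.2753  0.1627] jaw -11.06 zt [ 0.002  0.006 -1.   ] xt [0.192 0.981 0.006] F [ 0.1 10.7  0.1] w 0.0302 q [ 0.52  0.93 -0.32  1.26  0.29  1.   -0.02] t 12.45
```

View pics/s9.png

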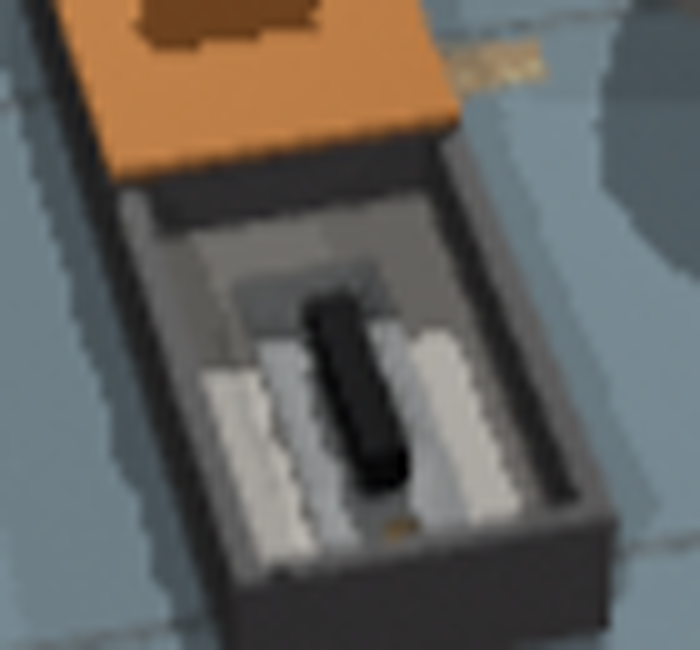

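The blade lies flat with the pin (400,527) in its notch. Next, shut the cover by pushing the handle's far side with closed fingers.

>>> play_rows(moves=[[0.0,-0.001,0.04,0,0,0,6],[0.0,-0.003,0.08,0,0,0,12],[0.0,-0.005,0.11,0,0,0,12],[0.0,-0.005,0.11,-0.03,0,0,12],[0.0,-0.005,0.11,-0.06,0,0,12]])

```text
time: 12.95
ee_pos: [0.5858, -0.1644, 0.1026]
tcp_rot: [-0.001, 0.701, 0.713, 0.003]
wrist_force: [0.5, -0.7, -0.2]
gripper_width: 0.0001
```

>>> play_rows(moves=[[0.0,0,0,-0.02,0,0,0],[0.0,0,0,-0.036,0,0,0],[0.0,0,-0.008,-0.036,0,0,0],[0.0,0,-0.02,-0.036,0,0,0],[0.0,0,-0.04,-0.036,0,0,0]])

```text
time: 13.45
ee_pos: [0.5863, -0.2049, 0.0677]
tcp_rot: [-0.001, 0.7, 0.714, 0.003]
wrist_force: [0.9, 2.3, -1.3]
gripper_width: -0.0002
```

```bash
python3 -c "
from m import *
st()"
```

```text
p [ 0.5863 -0.2049  0.0677] jaw 1.09 zt [ 0.003  0.006 -1.   ] xt [-0.019  1.     0.006] F [ 0.9  2.3 -1.3] w -0.0002 q [ 0.43  1.01 -0.32  1.46  0.4   0.73 -0.02] t 13.45
```

>>> play_rows(moves=[[0.0,0,-0.025,0,0,0,0],[0.0,0.001,-0.05,0,0,0,0],[0.0,0.001,-0.075,0,0,0,0],[0.0,0.002,-0.1,0,0,0,0],[0.0,0.002,-0.118,0,0,0,0]])

```text
time: 13.95
ee_pos: [0.5881, -0.3259, 0.069]
tcp_rot: [-0.0, 0.701, 0.713, 0.004]
wrist_force: [1.3, 2.3, 0.2]
gripper_width: -0.0001
```

>>> play_rows(moves=[[0.0,0,-0.004,0,0,0,0],[0.0,0,-0.007,0,0,0,0],[0.0,0,-0.01,0,0,0,0],[0.0,0,-0.012,0,0,0,0],[0.0,0,-0.013,0,0,0,0]])

```text
time: 14.45
ee_pos: [0.5878, -0.3332, 0.0697]
tcp_rot: [-0.004, 0.7, 0.714, 0.006]
wrist_force: [-13.5, 35.3, 14.8]
gripper_width: 0.0001
```

>>> play_rows(moves=[[0.0,0,0.004,0,0,0,0],[0.0,0,0.006,0.03,0,0,0],[0.02,-0.02,0.006,0.07,0,0,-8],[0.04,-0.05,0.0,0.11,0,0,-16],[0.06,-0.09,0.0,0.14,0,0,-24]])

```text
time: 14.95
ee_pos: [0.4978, -0.3334, 0.2121]
tcp_rot: [-0.002, 0.835, 0.551, 0.007]
wrist_force: [1.0, -0.6, -0.4]
gripper_width: 0.0432
```

>>> play_rows(moves=[[0.06,-0.02,0,0.01,0,0,-8],[0.06,-0.04,0,0.01,0,0,-16],[0.06,-0.05,0,0.01,0,0,-24],[0.06,-0.05,0,0.01,0,0,-32],[0.06,-0.05,0,0.01,0,0,-40]])

```text
time: 15.45
ee_pos: [0.4475, -0.3336, 0.2232]
tcp_rot: [0.001, 0.973, 0.229, 0.008]
wrist_force: [0.7, -0.4, -0.1]
gripper_width: 0.0595
```

```bash
python3 -c "
from m import *
f=grab('top');s=grab('side'); st()
for n in MASK:
    print(n,find(f,n,(225,203,350,260),.012))
print('cover',rect(cont(f,org,(345,172,447,212),.0505,7)[1]),rect(cont(s,org,(325,240,395,305),.0505,7)[1]))
a=s['pixels'][110:310,230:400]; b=f['pixels'][150:290,220:460]
save(f,'t10.png',(220,150,460,290),3.3)"
```

```text
p [ 0.4478 -0.3332  0.2229] jaw -63.31 zt [ 0.016  0.001 -1.   ] xt [0.893 0.449 0.014] F [ 0.2 -0.7  0.2] w 0.0598 q [ 0.64  0.7  -0.11  1.58  0.08  0.85 -0.59] t 15.55
red (array([484.7, -14.6]), array([37.7, 81.4]), 26.5)
green (array([484.4,  82. ]), array([39.2, 81.4]), 153.7)
blue (array([451.2, 184.5]), array([40.5, 83.7]), 31.4)
cover (array([ 587.3, -352.6]), array([ 99. , 158.6]), 91.3) (array([ 590.3, -348.4]), array([ 99.2, 153.7]), 91.0)
```

View pics/t10.png

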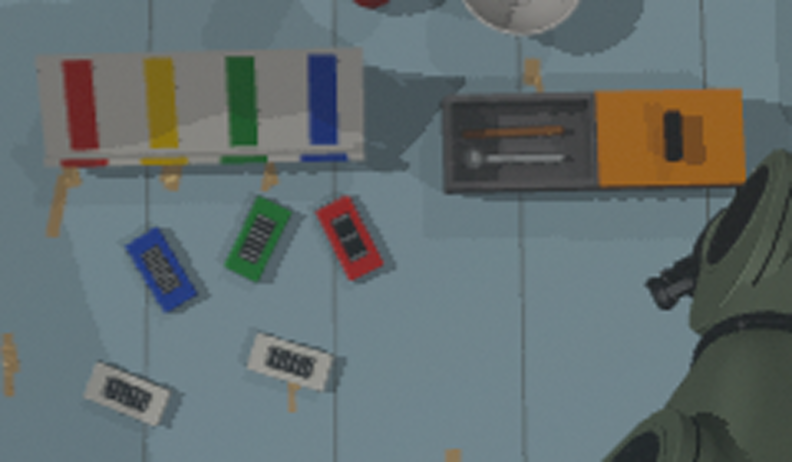

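The cover's end is flush with the caddy's end (shut, 745 against 745 in the crop), and the inserts have not moved. Now the red insert.

>>> play_rows(moves=[[0.06,0.005,0.04,0,0,0.9,0],[0.06,0.01,0.085,0,0,0.9,0],[0.06,0.015,0.13,0,0,0.9,0],[0.06,0.02,0.175,0,0,0.9,0],[0.06,0.025,0.22,0,0,0.9,0]])

```text
time: 16.05
ee_pos: [0.4728, -0.1115, 0.2234]
tcp_rot: [-0.0, 0.972, 0.233, 0.0]
wrist_force: [0.2, 0.1, 0.0]
gripper_width: 0.06
```

>>> play_rows(moves=[[0.06,0.005,0.04,-0.02,0,0,0],[0.06,0.009,0.08,-0.05,0,0,0],[0.06,0.012,0.098,-0.08,0,0,0],[0.06,0.012,0.098,-0.11,0,0,0],[0.06,0.012,0.098,-0.13,0,0,0]])

```text
time: 16.55
ee_pos: [0.4845, -0.0125, 0.0921]
tcp_rot: [-0.001, 0.972, 0.236, 0.0]
wrist_force: [1.2, -0.6, 0.1]
gripper_width: 0.0604
```

```bash
python3 -c "
from m import *
st(); s=grab('side'); print(find(s,'red',(270,185,340,230),.012))"
```

```text
p [ 0.4845 -0.0125  0.0921] jaw -62.64 zt [ 0.     0.002 -1.   ] xt [0.888 0.46  0.001] F [ 1.2 -0.6  0.1] w 0.0604 q [-0.02  0.83 -0.03  1.96  0.05  0.35 -1.18] t 16.55
(array([489.1, -16.5]), array([49.8, 88.3]), 26.6)
```

>>> play_rows(moves=[[0.06,0.0005,-0.002,-0.03,0,0,-0.8],[0.06,0.0005,-0.002,-0.06,0,0,-0.8],[0.06,0.0005,-0.002,-0.078,0,0,-0.8],[0.06,0.0005,-0.002,-0.083,0,0,-0.8],[0.06,0.0005,-0.002,-0.083,0,0,-0.8]])

```text
time: 17.1
ee_pos: [0.4843, -0.0148, 0.0076]
tcp_rot: [-0.001, 0.973, 0.23, -0.001]
wrist_force: [0.3, 1.0, 0.4]
gripper_width: 0.06
```

>>> play_rows(moves=[[0.03,0,0,0,0,0,0],[0.03,0,0,0,0,0,0],[0.03,0,0,0,0,0,0],[0.03,0,0,0,0,0,0],[0.03,0,0,0,0,0,0]], grip_force=60)

```text
time: 17.6
ee_pos: [0.485, -0.0148, 0.0092]
tcp_rot: [-0.001, 0.973, 0.23, -0.0]
wrist_force: [-1.6, -1.0, 17.3]
gripper_width: 0.0384
```

```bash
python3 -c "
from m import *
st()"
```

```text
p [ 0.485  -0.0148  0.0092] jaw -63.35 zt [-0.001  0.002 -1.   ] xt [0.894 0.449 0.001] F [-1.6 -1.  17.3] w 0.0384 q [-0.03  1.   -0.01  1.98  0.05  0.16 -1.19] t 17.6
```

>>> play_rows(moves=[[0.03,0,0,0.02,0,0,0],[0.03,0,0,0.06,0,0,-6],[0.03,0,0.02,0.1,0,0,-13],[0.03,0,0.05,0.14,0,0,-20],[0.03,0,0.09,0.14,0,0,-25.5]])

```text
time: 18.1
ee_pos: [0.4866, 0.0756, 0.1544]
tcp_rot: [-0.002, 1.0, 0.007, 0.004]
wrist_force: [1.1, 0.7, -1.7]
gripper_width: 0.0384
```

>>> play_rows(moves=[[0.03,0.02,0.04,0,0.2,-7,0],[0.03,0.04,0.08,0,0.3,-14,0],[0.03,0.07,0.12,0,0.5,-21,0],[0.03,0.09,0.16,0,0.6,-28,0],[0.03,0.11,0.188,0,0.6,-30,0]])

```text
time: 18.6
ee_pos: [0.5939, 0.2671, 0.154]
tcp_rot: [-0.006, 0.965, 0.009, 0.261]
wrist_force: [1.9, -0.9, -0.6]
gripper_width: 0.0382
```

```bash
python3 -c "
from m import *
st(); s=grab('side'); st(); save(s,'s11.png',(270,90,420,240),4)"
```

```text
p [0.5939 0.2671 0.154 ] jaw -88.86 zt [ 0.504  0.016 -0.863] xt [0.863 0.014 0.505] F [ 1.9 -0.9 -0.6] w 0.0382 q [-0.8   0.85  0.38  1.85 -0.31  0.02 -1.85] t 18.6
p [0.5968 0.2716 0.1541] jaw -88.61 zt [ 0.509  0.021 -0.86 ] xt [0.86  0.016 0.51 ] F [-4.   5.8 -3.9] w 0.0381 q [-0.8   0.86  0.38  1.84 -0.31  0.02 -1.85] t 18.65
```

View pics/s11.png

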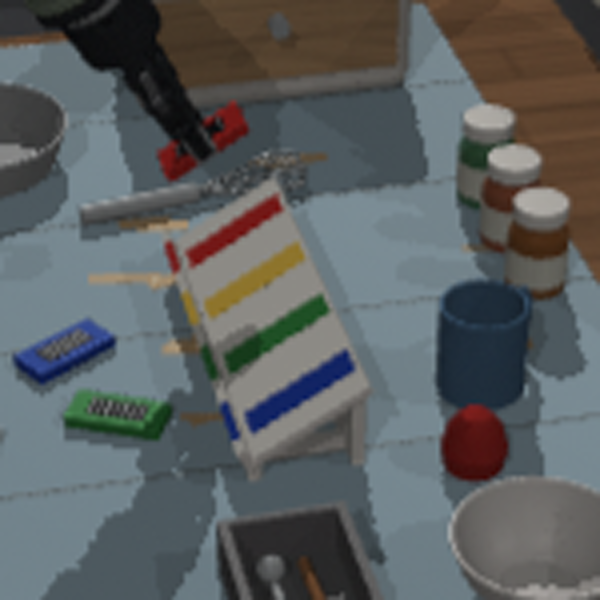

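Red insert (205,145) is held parallel to the slope, above the red lane. Descending over it.

>>> play_rows(moves=[[0.03,-0.001,-0.005,-0.015,-0.7,0.6,0],[0.03,-0.002,-0.007,-0.03,-0.7,0.6,0],[0.03,-0.002,-0.0075,-0.045,-0.7,0.6,0],[0.03,-0.002,-0.0075,-0.055,-0.7,0.6,0],[0.03,-0.002,-0.0075,-0.055,-0.7,0.6,0]])

```text
time: 19.15
ee_pos: [0.603, 0.2704, 0.1064]
tcp_rot: [0.004, 0.969, 0.01, 0.249]
wrist_force: [0.3, -0.1, -0.4]
gripper_width: 0.0383
```

```bash
python3 -c "
from m import *
s=grab('side'); st()
M=MASK['red']
H=cv2.cvtColor(s['pixels'],cv2.COLOR_RGB2HSV).astype(int)
save(s,'s12.png',(285,110,375,200),7)"
```

```text
p [0.6031 0.2703 0.1069] jaw -89.0 zt [ 0.482 -0.003 -0.876] xt [0.876 0.022 0.482] F [ 0.1 -0.1 -0. ] w 0.0381 q [-0.78  0.94  0.36  1.81 -0.57  0.   -1.61] t 19.2
```

View pics/s12.png

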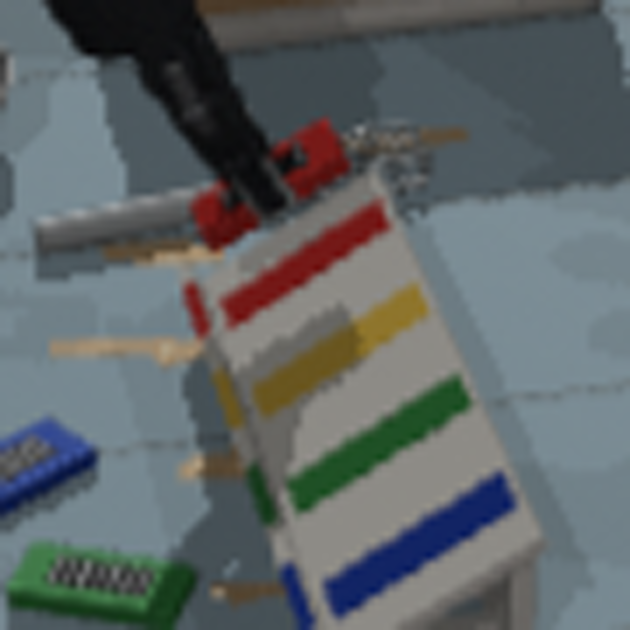

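The red insert (270,185) hovers over its lane, but joint 6 is at its limit (q6 = 0), so a 30° tool tilt is out of reach here. I'll set red down again and regrip it with the tool leaning 18° back, so the placing needs only about a 12° tilt.

>>> play_rows(moves=[[0.03,-0.01,-0.02,0.03,0,3,0],[0.03,-0.03,-0.06,0.05,0,10,0],[0.03,-0.05,-0.1,0.05,0,17,0],[0.03,-0.08,-0.15,0.05,0,24,0],[0.03,-0.1,-0.19,0.05,0,28.8,0]])

```text
time: 19.7
ee_pos: [0.5034, 0.0805, 0.1578]
tcp_rot: [0.001, 1.0, 0.01, -0.002]
wrist_force: [0.4, -0.4, -0.7]
gripper_width: 0.0382
```

>>> play_rows(moves=[[0.03,-0.005,-0.03,0,0,0,0],[0.03,-0.012,-0.07,0,0,0,0],[0.03,-0.02,-0.11,-0.01,0,0,0],[0.03,-0.02,-0.11,-0.04,0,0,0],[0.03,-0.02,-0.11,-0.07,0,0,0]])

```text
time: 20.2
ee_pos: [0.483, -0.0313, 0.0877]
tcp_rot: [0.001, 1.0, 0.009, -0.001]
wrist_force: [1.1, 0.0, -0.9]
gripper_width: 0.0382
```

```bash
python3 -c "
from m import *
st()"
```

```text
p [ 0.483  -0.0313  0.0877] jaw -88.97 zt [-0.002 -0.003 -1.   ] xt [ 1.     0.018 -0.002] F [ 1.1  0.  -0.9] w 0.0382 q [-0.11  0.85  0.2   1.97 -0.42  0.36 -1.14] t 20.2
```

>>> play_rows(moves=[[0.03,0,0,-0.04,0,0,0],[0.03,0,0,-0.07,0,0,0],[0.03,0,0,-0.0785,0,0,0],[0.03,0,0,-0.0785,0,0,0],[0.055,0,0,-0.0785,0,0,0]])

```text
time: 20.7
ee_pos: [0.4829, -0.0317, 0.0099]
tcp_rot: [0.001, 1.0, 0.009, -0.001]
wrist_force: [0.9, 0.4, 1.2]
gripper_width: 0.0514
```

>>> play_rows(moves=[[0.06,0,0,0,0,0,0],[0.06,0,0,0.02,0,0,0],[0.06,0,0,0.03,0,7,0],[0.06,0,0,0.03,0,14,0],[0.06,0,0,0.02,0,18,0]])

```text
time: 21.2
ee_pos: [0.484, -0.0318, 0.0322]
tcp_rot: [0.001, 0.987, 0.009, -0.158]
wrist_force: [0.4, 0.4, -0.8]
gripper_width: 0.06
```

```bash
python3 -c "
from m import *
st(); s=grab('side'); f=grab('top'); print(find(f,'red',(300,203,350,240),.012),find(s,'red',(270,185,340,235),.012))"
```

```text
p [ 0.484  -0.0318  0.0322] jaw -88.96 zt [-0.312 -0.004 -0.95 ] xt [ 0.95   0.018 -0.312] F [ 0.4  0.4 -0.8] w 0.06 q [-0.16  1.07  0.32  1.65 -0.36  0.81 -1.21] t 21.2
(array([468.2, -35.9]), array([24.4, 52.5]), 179.8) (array([485.7, -33.6]), array([49.6, 82.7]), 179.8)
```

>>> play_rows(moves=[[0.06,0,0,-0.01,0,0,0],[0.06,0,0,-0.018,0,0,0],[0.06,0,0,-0.021,0,0,0],[0.03,0,0,-0.021,0,0,0],[0.03,0,0,-0.021,0,0,0]])

```text
time: 21.8
ee_pos: [0.4836, -0.0316, 0.009]
tcp_rot: [0.0, 0.987, 0.009, -0.159]
wrist_force: [0.4, -1.4, 1.9]
gripper_width: 0.0383
```

>>> play_rows(moves=[[0.03,0,0,0,0,0,0],[0.03,0,0,0,0,0,0],[0.03,0,0,0,0,0,0],[0.03,0,0,0,0,0,0],[0.03,0,0,0,0,0,0]])

```text
time: 22.3
ee_pos: [0.4836, -0.0316, 0.009]
tcp_rot: [0.0, 0.987, 0.009, -0.159]
wrist_force: [-0.5, 0.1, 1.9]
gripper_width: 0.0382
```

```bash
python3 -c "
from m import *
st()"
```

```text
p [ 0.4836 -0.0316  0.009 ] jaw -88.94 zt [-0.313 -0.003 -0.95 ] xt [ 0.949  0.018 -0.313] F [-0.5  0.1  1.9] w 0.0382 q [-0.15  1.11  0.3   1.65 -0.37  0.77 -1.21] t 22.3
```

>>> play_rows(moves=[[0.03,0,0,0.02,0,0,0],[0.03,0,0,0.06,0,0,0],[0.03,0.01,0.03,0.1,0.1,-5,0],[0.03,0.03,0.07,0.13,0.2,-10,0],[0.03,0.05,0.11,0.13,0.3,-15,0]])

```text
time: 22.8
ee_pos: [0.5352, 0.079, 0.1425]
tcp_rot: [-0.002, 1.0, 0.009, -0.024]
wrist_force: [1.4, 0.8, -1.9]
gripper_width: 0.0384
```

>>> play_rows(moves=[[0.03,0.015,0.04,0,0.1,-5,0],[0.03,0.03,0.08,0,0.2,-10,0],[0.03,0.045,0.12,0,0.3,-15,0],[0.03,0.06,0.16,0,0.3,-15,0],[0.03,0.06,0.185,-0.01,0.3,-15,0]])

```text
time: 23.3
ee_pos: [0.5959, 0.2675, 0.1332]
tcp_rot: [-0.004, 0.994, 0.01, 0.107]
wrist_force: [-0.2, -0.5, -0.5]
gripper_width: 0.0382
```

```bash
python3 -c "
from m import *
st();grab('top');st()"
```

```text
p [0.5959 0.2675 0.1332] jaw -88.8 zt [ 0.213  0.01  -0.977] xt [0.977 0.019 0.213] F [-0.2 -0.5 -0.5] w 0.0382 q [-0.72  0.93  0.44  1.55 -0.5   0.57 -1.63] t 23.3
p [0.5939 0.271  0.1304] jaw -88.61 zt [ 0.21   0.012 -0.978] xt [0.977 0.022 0.21 ] F [-2.8  6.3 -4.3] w 0.0381 q [-0.73  0.93  0.44  1.55 -0.5   0.57 -1.63] t 23.35
```

>>> play_rows(moves=[[0.03,0,-0.004,-0.01,-0.4,0.3,-0.3],[0.03,0,-0.007,-0.02,-0.4,0.3,-0.3],[0.03,0,-0.007,-0.032,-0.4,0.3,-0.3],[0.03,0,-0.007,-0.032,-0.4,0.3,-0.3],[0.03,0,-0.007,-0.032,-0.4,0.3,-0.3]])

```text
time: 23.85
ee_pos: [0.5941, 0.2632, 0.0984]
tcp_rot: [-0.001, 0.995, 0.009, 0.103]
wrist_force: [0.4, 0.9, -0.1]
gripper_width: 0.0382
```

```bash
python3 -c "
from m import *
s=grab('side'); st(); save(s,'s13.png',(285,110,375,200),7)
f=grab('top'); H=cv2.cvtColor(f['pixels'],cv2.COLOR_RGB2HSV).astype(int)[150:205,225:280]
m=((H[...,0]<6)|(H[...,0]>174))&(H[...,1]>110)&(H[...,2]>40); n,l,stt,c=cv2.connectedComponentsWithStats(m.astype(np.uint8)); print(stt[1:].tolist(),c[1:]+[225,150])"
```

```text
p [0.5941 0.2635 0.0988] jaw -88.95 zt [ 0.205  0.004 -0.979] xt [0.979 0.018 0.205] F [ 0.1  1.  -0.9] w 0.0382 q [-0.71  0.97  0.41  1.57 -0.52  0.51 -1.61] t 23.9
[[14, 18, 10, 16, 98], [21, 43, 7, 8, 24]] [[244.17346939 174.28571429]
 [248.33333333 197.41666667]]
```

View pics/s13.png

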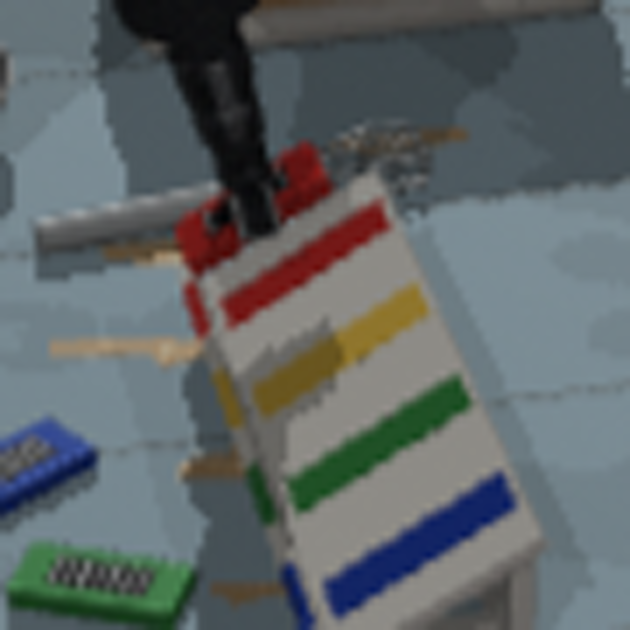

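Red (255,205) is parallel to the slope over its lane. I have viewed 13 pictures; from here I rely mainly on numbers. Next, descend along the face normal.

>>> play_rows(moves=[[0.03,0.005,0,-0.009,0,0,0],[0.03,0.01,0,-0.017,0,0,0],[0.03,0.0145,0,-0.025,0,0,0],[0.03,0.0175,0,-0.0303,0,0,0],[0.03,0.0175,0,-0.0303,0,0,0]])

```text
time: 24.45
ee_pos: [0.6117, 0.2634, 0.0675]
tcp_rot: [-0.001, 0.995, 0.009, 0.103]
wrist_force: [0.0, -0.8, -0.2]
gripper_width: 0.0382
```

>>> play_rows(moves=[[0.03,0.0005,0,-0.001,0,0,0],[0.03,0.001,0,-0.0018,0,0,0],[0.03,0.0015,0,-0.0026,0,0,0],[0.03,0.002,0,-0.0035,0,0,0],[0.03,0.002,0,-0.0035,0,0,0]])

```text
time: 24.95
ee_pos: [0.6138, 0.2635, 0.0641]
tcp_rot: [-0.001, 0.995, 0.009, 0.103]
wrist_force: [1.1, 0.9, -0.7]
gripper_width: 0.0382
```

```bash
python3 -c "
from m import *
st()"
```

```text
p [0.6138 0.2635 0.0641] jaw -88.95 zt [ 0.204  0.003 -0.979] xt [0.979 0.018 0.204] F [ 1.1  0.9 -0.7] w 0.0382 q [-0.67  1.04  0.39  1.51 -0.53  0.49 -1.6 ] t 24.95
```

>>> play_rows(moves=[[0.03,0.0003,0,-0.0005,0,0,0],[0.03,0.0006,0,-0.001,0,0,0],[0.03,0.0009,0,-0.0015,0,0,0],[0.03,0.0012,0,-0.002,0,0,0],[0.03,0.0012,0,-0.002,0,0,0]])

```text
time: 25.45
ee_pos: [0.614, 0.2635, 0.0638]
tcp_rot: [-0.001, 0.995, 0.009, 0.102]
wrist_force: [-25.4, -4.7, 39.8]
gripper_width: 0.0382
```

>>> play_rows(moves=[[0.03,-0.0003,0,0.0002,0,0,0],[0.03,-0.0021,0,-0.0008,0,0,0],[0.03,-0.0038,-0.0001,-0.0018,0,0,0],[0.03,-0.0055,-0.0001,-0.0028,0,0,0],[0.03,-0.0055,-0.0001,-0.0028,0,0,0]])

```text
time: 25.95
ee_pos: [0.6083, 0.2634, 0.0608]
tcp_rot: [-0.001, 0.995, 0.009, 0.102]
wrist_force: [-1.1, -1.2, 1.7]
gripper_width: 0.0385
```

>>> play_rows(moves=[[0.03,-0.0005,0,-0.0003,0,0,0],[0.03,-0.0009,0,-0.0005,0,0,0],[0.03,-0.0013,0,-0.0008,0,0,0],[0.03,-0.0017,0,-0.001,0,0,0],[0.03,-0.0017,0,-0.001,0,0,0]])

```text
time: 26.45
ee_pos: [0.6066, 0.2634, 0.0598]
tcp_rot: [-0.001, 0.995, 0.009, 0.102]
wrist_force: [0.2, 0.1, 3.0]
gripper_width: 0.0382
```

>>> play_rows(moves=[[0.03,-0.0005,0,-0.0003,0,0,0],[0.03,-0.0009,0,-0.0005,0,0,0],[0.03,-0.0013,0,-0.0008,0,0,0],[0.03,-0.0017,0,-0.001,0,0,0],[0.03,-0.0017,0,-0.001,0,0,0]])

```text
time: 26.95
ee_pos: [0.6058, 0.2635, 0.0593]
tcp_rot: [-0.001, 0.995, 0.009, 0.103]
wrist_force: [4.4, 0.4, 5.1]
gripper_width: 0.0382
```

>>> play_rows(moves=[[0.03,-0.0005,0,-0.0003,0,0,0],[0.03,-0.0009,0,-0.0005,0,0,0],[0.03,-0.0013,0,-0.0008,0,0,0],[0.03,-0.0017,0,-0.001,0,0,0],[0.03,-0.0017,0,-0.001,0,0,0]])

```text
time: 27.45
ee_pos: [0.6057, 0.2635, 0.0593]
tcp_rot: [-0.001, 0.994, 0.009, 0.105]
wrist_force: [9.2, 0.3, 8.2]
gripper_width: 0.0384
```

Red is against the lip and on the face. Release and back out.

>>> play_rows(moves=[[0.055,0,0,0,0,0,0],[0.055,0,0,0,0,0,0],[0.055,0,0,0,0,0,0],[0.055,-0.006,0,0.03,0,0,0],[0.055,-0.014,0,0.07,0,0,0]])

```text
time: 27.95
ee_pos: [0.5905, 0.2629, 0.1283]
tcp_rot: [-0.001, 0.995, 0.009, 0.103]
wrist_force: [-0.8, 1.2, 2.1]
gripper_width: 0.0549
```

>>> play_rows(moves=[[0.06,-0.03,-0.03,0.02,-0.1,6,0],[0.06,-0.05,-0.07,0.03,-0.2,12,0],[0.06,-0.08,-0.12,0.03,-0.3,18,0],[0.06,-0.1,-0.17,0.03,-0.5,24,0],[0.06,-0.11,-0.21,0.03,-0.6,30,0]])

```text
time: 28.45
ee_pos: [0.48, 0.0549, 0.159]
tcp_rot: [0.002, 0.987, 0.009, -0.16]
wrist_force: [1.1, -0.4, -0.7]
gripper_width: 0.06
```

>>> play_rows(moves=[[0.06,0,-0.04,0,0,0,-7],[0.06,0,-0.09,0,0,0,-14],[0.06,0,-0.13,0,0,0,-21],[0.06,0,-0.17,0,0,0,-27.4],[0.06,0,-0.2,0,0,0,-27.4]])

```text
time: 28.95
ee_pos: [0.479, -0.1482, 0.1589]
tcp_rot: [-0.036, 0.96, -0.228, -0.156]
wrist_force: [0.5, 0.6, 0.1]
gripper_width: 0.0596
```

```bash
cat > chk.py <<'E'
from m import *
f=grab('top');s=grab('side'); st()
for n in MASK:
    try: print(n,find(f,n,(225,203,350,260),.012))
    except Exception as e: print(n,e)
# inserts on ramp: height above ramp plane
W=world(f); 
def ramp(n,P0):
    psi=np.radians(1.1); xr=np.array([np.cos(np.pi/6)*np.cos(psi),np.cos(np.pi/6)*np.sin(psi),.5]); yr=np.array([-np.sin(psi),np.cos(psi),0]); nn=np.cross(xr,yr)
    H=cv2.cvtColor(f['pixels'],cv2.COLOR_RGB2HSV).astype(int); m=np.zeros(H.shape[:2],bool); m[160:196,228:335]=True
    D=W-P0; X=D@xr;Y=D@yr;Z=D@nn
    k=m&(Z>.007)&(Z<.03)&(abs(Y)<.042)&(X>-.02)
    # exact: ray-plane at face height+12 for coloured mask
    cs=(MASK[n](H)&(H[...,1]>110)&(H[...,2]>40)&m).astype(np.uint8)
    cs=cv2.morphologyEx(cs,cv2.MORPH_CLOSE,np.ones((5,5)))
    num,l,stt,c=cv2.connectedComponentsWithStats(cs); i=1+np.argmax(stt[1:,4])
    v,u=np.nonzero(l==i); ct=max(cv2.findContours((l==i).astype(np.uint8),0,1)[0],key=cv2.contourArea).reshape(-1,2)
    p=cv2.undistortPoints(ct.reshape(-1,1,2).astype(float),np.array(f['mtx'],float),np.array(f['dist'],float)).reshape(-1,2)
    d=np.c_[p,np.ones(len(p))]@f['R']; o=-f['R'].T@f['t']; t=((P0+.012*nn-o)@nn)/(d@nn); Q=o+d*t[:,None]-P0
    print(n,'on ramp (x up slope, y) mm',rect(np.c_[Q@xr,Q@yr]),'depth h mm',np.round(np.nanmedian(Z[l==i])*1000,1))
E
cat > r.py <<'E'
from chk import *
import sys
L={'red':[.5745,.2635,.03],'green':[.5763,.0955,.03],'blue':[.578,.0118,.03]}
for a in sys.argv[1:]: ramp(a,np.array(L[a]))
E
python3 r.py red
```

```text
p [ 0.479  -0.1492  0.1588] jaw -116.6 zt [-0.283  0.139 -0.949] xt [ 0.848 -0.426 -0.316] F [0.9 0.7 0.8] w 0.06 q [ 0.05  0.91  0.49  1.53 -0.43  1.15 -1.36] t 29.05
red max() iterable argument is empty
green (array([486.5,  86.2]), array([29.8, 81.4]), 153.7)
blue (array([451.2, 184.2]), array([40.1, 83.9]), 31.5)
red on ramp (x up slope, y) mm (array([57.1,  0.2]), array([39.8, 99.2]), 0.1) depth h mm 11.8
```

```bash
python3 -c "
from m import *
f=grab('top');s=grab('side')
a=cv2.resize(f['pixels'][155:215,222:302],None,fx=5,fy=5,interpolation=cv2.INTER_CUBIC); b=cv2.resize(s['pixels'][125:200,290:370],None,fx=5,fy=5,interpolation=cv2.INTER_CUBIC)
a=cv2.copyMakeBorder(a,0,75,0,0,cv2.BORDER_CONSTANT); cv2.imwrite('pics/c14.png',np.hstack([a,b])[...,::-1])
"
```

```text
(no output)
```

View pics/c14.png

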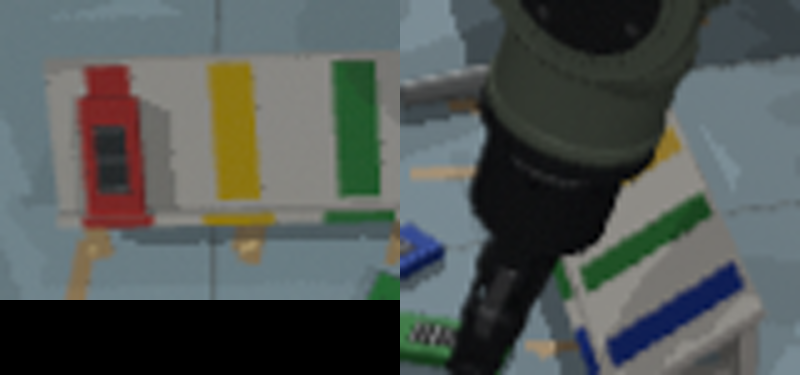

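Top crop: red (112,158) sits centred on its stripe, its lower end on the lip mark (218). The short mask was just my clipped region. Next, green.

>>> play_rows(moves=[[0.06,0.001,0.045,0,0,0,0.3],[0.06,0.002,0.09,0,0,0,0.3],[0.06,0.003,0.14,0,0,0,0.3],[0.06,0.005,0.19,0,0,0,0.3],[0.06,0.0055,0.2315,-0.02,0,0,0.3]])

```text
time: 29.65
ee_pos: [0.4853, 0.0908, 0.1399]
tcp_rot: [-0.037, 0.962, -0.221, -0.155]
wrist_force: [0.7, 0.0, 0.1]
gripper_width: 0.0598
```

>>> play_rows(moves=[[0.06,0,0,-0.03,0,0,0],[0.06,0,0,-0.06,0,0,0],[0.06,0,0,-0.09,0,0,0],[0.06,0,0,-0.09,0,0,0],[0.06,0,0,-0.09,0,0,0]])

```text
time: 30.15
ee_pos: [0.485, 0.0915, 0.0506]
tcp_rot: [-0.037, 0.962, -0.22, -0.156]
wrist_force: [1.1, -0.5, 0.1]
gripper_width: 0.0601
```

```bash
python3 -c "
from m import *
st(); s=grab('side'); print(find(s,'green',(250,165,330,225),.012)) "
```

```text
p [0.485  0.0915 0.0506] jaw -115.79 zt [-0.283  0.14  -0.949] xt [ 0.855 -0.412 -0.316] F [ 1.1 -0.5  0.1] w 0.0601 q [-0.33  1.04  0.38  1.67 -0.66  0.88 -1.57] t 30.15
(array([488.4,  79.4]), array([47.6, 82.8]), 153.4)
```

>>> play_rows(moves=[[0.06,-0.0005,-0.0093,0,0,0,-0.5],[0.06,-0.0005,-0.0093,-0.015,0,0,-0.5],[0.06,-0.0005,-0.0093,-0.03,0,0,-0.5],[0.06,-0.0005,-0.0093,-0.0405,0,0,-0.5],[0.06,-0.0005,-0.0093,-0.0405,0,0,-0.5]])

```text
time: 30.7
ee_pos: [0.4842, 0.0821, 0.0091]
tcp_rot: [-0.038, 0.961, -0.224, -0.156]
wrist_force: [0.4, -0.6, -0.9]
gripper_width: 0.0601
```

>>> play_rows(moves=[[0.03,0,0,0,0,0,0],[0.03,0,0,0,0,0,0],[0.03,0,0,0,0,0,0],[0.03,0,0,0,0,0,0],[0.03,0,0,0,0,0,0]])

```text
time: 31.2
ee_pos: [0.4845, 0.0821, 0.0094]
tcp_rot: [-0.038, 0.961, -0.224, -0.156]
wrist_force: [0.4, -0.4, 4.6]
gripper_width: 0.038
```

```bash
python3 -c "
from m import *
st()"
```

```text
p [0.4845 0.0821 0.0094] jaw -116.3 zt [-0.283  0.142 -0.949] xt [ 0.851 -0.42  -0.316] F [ 0.4 -0.4  4.6] w 0.038 q [-0.3   1.11  0.35  1.68 -0.69  0.81 -1.53] t 31.2
```

>>> play_rows(moves=[[0.03,0,0,0.03,0,0,0],[0.03,0,0,0.07,0,0,7],[0.03,0,0,0.11,0,0,14],[0.03,0,0,0.12,0,0,21],[0.03,0,0,0.12,0,0,27.4]])

```text
time: 31.7
ee_pos: [0.4852, 0.0823, 0.1311]
tcp_rot: [0.0, 0.987, 0.012, -0.159]
wrist_force: [-0.7, -0.1, -1.1]
gripper_width: 0.038
```

>>> play_rows(moves=[[0.03,0.02,0.003,0,0.1,-7,0],[0.03,0.05,0.006,0,0.3,-14,0],[0.03,0.08,0.01,0,0.4,-21,0],[0.03,0.11,0.014,0,0.6,-28,0],[0.03,0.11,0.014,0,0.6,-30,0]])

```text
time: 32.2
ee_pos: [0.5966, 0.0967, 0.1314]
tcp_rot: [-0.002, 0.994, 0.013, 0.105]
wrist_force: [0.0, 0.0, -0.1]
gripper_width: 0.0382
```

```bash
python3 -c "
from m import *
grab('top'); grab('side'); st()"
```

```text
p [0.5946 0.0963 0.1311] jaw -88.55 zt [ 0.203  0.006 -0.979] xt [0.979 0.025 0.203] F [-0.6  0.  -0.6] w 0.0382 q [-0.4   0.85  0.32  1.74 -0.52  0.42 -1.29] t 32.3
```

>>> play_rows(moves=[[0.03,0,0,-0.015,-0.1,0,-0.4],[0.03,0,0,-0.033,-0.1,0,-0.4],[0.03,0.006,0,-0.043,-0.1,0,-0.4],[0.03,0.012,0,-0.054,-0.1,0,-0.4],[0.03,0.017,0,-0.063,-0.1,0,-0.4]])

```text
time: 32.8
ee_pos: [0.6123, 0.0962, 0.0675]
tcp_rot: [-0.0, 0.995, 0.009, 0.102]
wrist_force: [-0.6, 0.3, -0.9]
gripper_width: 0.0383
```

>>> play_rows(moves=[[0.03,0.0005,0,-0.001,0,0,0],[0.03,0.001,0,-0.0018,0,0,0],[0.03,0.0015,0,-0.0026,0,0,0],[0.03,0.0018,0,-0.0031,0,0,0],[0.03,0.0018,0,-0.0031,0,0,0]])

```text
time: 33.3
ee_pos: [0.6141, 0.0963, 0.0646]
tcp_rot: [-0.0, 0.995, 0.009, 0.102]
wrist_force: [-0.5, -0.8, -1.3]
gripper_width: 0.0383
```

```bash
python3 -c "
from m import *
st()"
```

```text
p [0.6141 0.0963 0.0646] jaw -88.94 zt [ 0.203  0.003 -0.979] xt [0.979 0.018 0.203] F [-0.5 -0.8 -1.3] w 0.0383 q [-0.36  0.97  0.26  1.71 -0.55  0.32 -1.27] t 33.3
```

>>> play_rows(moves=[[0.03,0.0003,0,-0.0005,0,0,0],[0.03,0.0005,0,-0.0009,0,0,0],[0.03,0.0007,0,-0.0012,0,0,0],[0.03,0.0008,0,-0.0014,0,0,0],[0.03,0.0008,0,-0.0014,0,0,0]])

```text
time: 33.8
ee_pos: [0.615, 0.0963, 0.0633]
tcp_rot: [-0.0, 0.995, 0.009, 0.102]
wrist_force: [-0.1, 0.0, 0.8]
gripper_width: 0.0383
```

>>> play_rows(moves=[[0.03,-0.0017,0,-0.001,0,0,0],[0.03,-0.0034,0,-0.002,0,0,0],[0.03,-0.0043,-0.0001,-0.0025,0,0,0],[0.03,-0.0052,-0.0001,-0.003,0,0,0],[0.03,-0.0052,-0.0001,-0.003,0,0,0]])

```text
time: 34.3
ee_pos: [0.6095, 0.0962, 0.0602]
tcp_rot: [-0.0, 0.995, 0.009, 0.102]
wrist_force: [-1.3, 0.2, -0.4]
gripper_width: 0.0381
```

>>> play_rows(moves=[[0.03,0.0002,0,-0.0003,0,0,0],[0.03,0.0003,0,-0.0006,0,0,0],[0.03,-0.0006,0,-0.0011,0,0,0],[0.03,-0.0015,0,-0.0016,0,0,0],[0.03,-0.0015,0,-0.0016,0,0,0]])

```text
time: 34.8
ee_pos: [0.6093, 0.0962, 0.0599]
tcp_rot: [-0.001, 0.995, 0.009, 0.104]
wrist_force: [-0.1, 0.0, 18.0]
gripper_width: 0.0384
```

>>> play_rows(moves=[[0.03,-0.0005,0,-0.0003,0,0,0],[0.03,-0.0009,0,-0.0005,0,0,0],[0.03,-0.0013,0,-0.0008,0,0,0],[0.03,-0.0017,0,-0.001,0,0,0],[0.03,-0.0017,0,-0.001,0,0,0]])

```text
time: 35.3
ee_pos: [0.6079, 0.0962, 0.0591]
tcp_rot: [-0.001, 0.995, 0.009, 0.104]
wrist_force: [0.3, -1.4, 8.2]
gripper_width: 0.0384
```

>>> play_rows(moves=[[0.03,-0.0005,0,-0.0003,0,0,0],[0.03,-0.0009,0,-0.0005,0,0,0],[0.03,-0.0013,0,-0.0008,0,0,0],[0.03,-0.0017,0,-0.001,0,0,0],[0.03,-0.0017,0,-0.001,0,0,0]])

```text
time: 35.8
ee_pos: [0.6073, 0.0961, 0.0588]
tcp_rot: [-0.001, 0.994, 0.009, 0.105]
wrist_force: [2.9, 0.5, 8.7]
gripper_width: 0.0383
```

>>> play_rows(moves=[[0.03,-0.0005,0,-0.0003,0,0,0],[0.03,-0.0009,0,-0.0005,0,0,0],[0.03,-0.0013,0,-0.0008,0,0,0],[0.03,-0.0017,0,-0.001,0,0,0],[0.03,-0.0017,0,-0.001,0,0,0]])

```text
time: 36.3
ee_pos: [0.6073, 0.0961, 0.0588]
tcp_rot: [-0.001, 0.994, 0.009, 0.107]
wrist_force: [6.2, 1.7, 10.0]
gripper_width: 0.0384
```

>>> play_rows(moves=[[0.055,0,0,0,0,0,0],[0.055,0,0,0,0,0,0],[0.055,0,0,0,0,0,0],[0.055,-0.006,0,0.03,0,0,0],[0.055,-0.014,0,0.07,0,0,0]])

```text
time: 36.8
ee_pos: [0.5922, 0.0958, 0.1281]
tcp_rot: [-0.0, 0.994, 0.009, 0.106]
wrist_force: [-0.1, 0.9, 0.7]
gripper_width: 0.055
```

>>> play_rows(moves=[[0.06,-0.03,-0.03,0.02,-0.1,6,0],[0.06,-0.05,-0.07,0.03,-0.2,12,0],[0.06,-0.08,-0.11,0.03,-0.3,18,0],[0.06,-0.11,-0.15,0.03,-0.5,24,0],[0.06,-0.14,-0.2,0.03,-0.6,30,0]])

```text
time: 37.3
ee_pos: [0.4549, -0.0981, 0.1585]
tcp_rot: [0.002, 0.987, 0.009, -0.158]
wrist_force: [0.1, -0.2, 0.2]
gripper_width: 0.0603
```

>>> play_rows(moves=[[0.06,0,-0.02,0,0,0,7],[0.06,0,-0.04,0,0,0,14],[0.06,0,-0.06,0,0,0,21],[0.06,0,-0.06,0,0,0,28],[0.06,0,-0.06,0,0,0,30.4]])

```text
time: 37.8
ee_pos: [0.4547, -0.1579, 0.1584]
tcp_rot: [0.043, 0.95, 0.269, -0.152]
wrist_force: [0.2, -1.0, -0.2]
gripper_width: 0.06
```

```bash
sed -i 's/m\[160:196,228:335\]/m[160:198,228:335]/' chk.py; python3 r.py red green
```

```text
p [ 0.4549 -0.1576  0.1585] jaw -58.56 zt [-0.265 -0.163 -0.95 ] xt [ 0.811  0.495 -0.311] F [0.2 0.7 1.3] w 0.0599 q [-0.04  0.83  0.35  1.72 -0.04  0.86 -0.76] t 37.9
red max() iterable argument is empty
green max() iterable argument is empty
blue (array([451.1, 184.4]), array([40.5, 83.8]), 31.4)
red on ramp (x up slope, y) mm (array([53.5, -0.1]), array([ 40.3, 106.3]), 179.1) depth h mm 11.5
green on ramp (x up slope, y) mm (array([51.4, -2.4]), array([ 41.5, 106.1]), 178.8) depth h mm 11.5
```

```bash
python3 - <<'E'
from m import *
f=grab('top'); H=cv2.cvtColor(f['pixels'],cv2.COLOR_RGB2HSV).astype(int)
for n,y0 in (('red',.2635),('green',.0955)):
    for v in range(164,202,3):
        cols=np.nonzero(MASK[n](H[v,228:335])&(H[v,228:335,1]>110)&(H[v,228:335,2]>40))[0]+228
        if len(cols): print(n,v,cols.min(),cols.max(),end=' | ')
    print()
E
```

```text
red 170 239 247 | red 173 240 247 | red 176 238 248 | red 179 238 249 | red 182 239 249 | red 185 239 249 | red 188 239 250 | red 191 239 250 | red 194 240 250 | red 197 239 250 | red 200 243 243 | 
green 170 289 296 | green 173 289 296 | green 176 288 297 | green 179 288 298 | green 182 288 298 | green 185 288 298 | green 188 288 298 | green 191 288 298 | green 194 289 298 | green 197 288 300 |
```

>>> play_rows(moves=[[0.06,0,0.045,0,0,0,0],[0.06,0,0.09,0,0,0,0],[0.06,-0.001,0.13,0,0,0,0],[0.06,-0.002,0.17,0,0,0,0],[0.06,-0.003,0.21,0,0,0,0]])

```text
time: 38.45
ee_pos: [0.4517, 0.054, 0.1585]
tcp_rot: [0.043, 0.951, 0.265, -0.152]
wrist_force: [0.6, -0.3, -0.2]
gripper_width: 0.06
```

>>> play_rows(moves=[[0.06,0,0.04,-0.01,0,0,0],[0.06,0,0.08,-0.03,0,0,0],[0.06,0,0.125,-0.06,0,0,0],[0.06,0,0.125,-0.09,0,0,0],[0.06,0,0.125,-0.1,0,0,0]])

```text
time: 38.95
ee_pos: [0.4505, 0.1797, 0.0561]
tcp_rot: [0.043, 0.951, 0.265, -0.153]
wrist_force: [0.1, -0.2, 1.1]
gripper_width: 0.0602
```

```bash
python3 -c "
from m import *
st(); s=grab('side'); print(find(s,'blue',(250,160,310,200),.012)) "
```

```text
p [0.4505 0.1797 0.0561] jaw -58.85 zt [-0.269 -0.164 -0.949] xt [ 0.813  0.491 -0.315] F [ 0.1 -0.2  1.1] w 0.0602 q [-0.6   1.02  0.28  1.64 -0.27  0.84 -1.22] t 38.95
(array([455.3, 182. ]), array([50.9, 89.2]), 30.9)
```

Blue is unmoved (side view still reads 455, 182). Descend and grip.

>>> play_rows(moves=[[0.06,0.001,0.0048,0,0,0,0.2],[0.06,0.001,0.0048,-0.02,0,0,0.2],[0.06,0.001,0.0048,-0.038,0,0,0.2],[0.06,0.001,0.0048,-0.046,0,0,0.2],[0.06,0.001,0.0048,-0.046,0,0,0.2]])

```text
time: 39.5
ee_pos: [0.452, 0.1829, 0.0107]
tcp_rot: [0.044, 0.951, 0.265, -0.153]
wrist_force: [-0.6, -0.9, 0.1]
gripper_width: 0.0597
```

>>> play_rows(moves=[[0.03,0,0,0,0,0,0],[0.03,0,0,0,0,0,0],[0.03,0,0,0,0,0,0],[0.03,0,0,0,0,0,0],[0.03,0,0,0,0,0,0]])

```text
time: 40.0
ee_pos: [0.4527, 0.1829, 0.0122]
tcp_rot: [0.044, 0.951, 0.265, -0.153]
wrist_force: [0.5, -0.3, 13.7]
gripper_width: 0.038
```

```bash
python3 -c "
from m import *
st()"
```

```text
p [0.4527 0.1829 0.0122] jaw -58.8 zt [-0.267 -0.164 -0.95 ] xt [ 0.813  0.491 -0.313] F [ 0.5 -0.3 13.7] w 0.038 q [-0.6   1.1   0.26  1.64 -0.29  0.77 -1.22] t 40.0
```

>>> play_rows(moves=[[0.03,0,0,0.03,0,0,0],[0.03,0,0,0.07,0,0,-7],[0.03,0,-0.01,0.11,0,0,-14],[0.03,0,-0.03,0.135,0,0,-22],[0.03,0,-0.05,0.135,0,0,-30]])

```text
time: 40.5
ee_pos: [0.454, 0.1326, 0.1508]
tcp_rot: [0.002, 0.988, 0.008, -0.156]
wrist_force: [0.8, 0.4, -2.7]
gripper_width: 0.0383
```

>>> play_rows(moves=[[0.03,0.02,-0.03,0,0.1,-7,0],[0.03,0.05,-0.06,0,0.3,-14,0],[0.03,0.08,-0.09,0,0.4,-21,0],[0.03,0.11,-0.115,0,0.6,-28,0],[0.03,0.14,-0.12,0,0.6,-30,0]])

```text
time: 41.0
ee_pos: [0.5944, 0.0087, 0.1525]
tcp_rot: [-0.001, 0.994, 0.006, 0.108]
wrist_force: [0.5, 1.3, -1.2]
gripper_width: 0.0377
```

```bash
python3 -c "
from m import *
grab('top'); grab('side'); st()"
```

```text
p [0.596  0.011  0.1519] jaw -89.21 zt [ 0.212  0.004 -0.977] xt [0.977 0.013 0.212] F [-0.9  0.3  0.3] w 0.0379 q [-0.23  0.8   0.3   1.76 -0.51  0.43 -1.16] t 41.1
```

>>> play_rows(moves=[[0.03,-0.001,0.001,-0.025,0,0.5,0.3],[0.03,-0.002,0.0013,-0.052,0,0.5,0.3],[0.03,0.003,0.0013,-0.061,0,0.5,0.3],[0.03,0.008,0.0013,-0.07,0,0.5,0.3],[0.03,0.014,0.0013,-0.079,0,0.5,0.3]])

```text
time: 41.6
ee_pos: [0.6109, 0.0124, 0.0733]
tcp_rot: [-0.002, 0.995, 0.009, 0.103]
wrist_force: [0.5, 0.3, -0.4]
gripper_width: 0.0382
```

>>> play_rows(moves=[[0.03,0.0005,0,-0.001,0,0,0],[0.03,0.001,0,-0.0018,0,0,0],[0.03,0.0015,0,-0.0026,0,0,0],[0.03,0.0018,0,-0.0031,0,0,0],[0.03,0.0018,0,-0.0031,0,0,0]])

```text
time: 42.1
ee_pos: [0.6127, 0.0124, 0.0704]
tcp_rot: [-0.002, 0.995, 0.009, 0.103]
wrist_force: [-0.4, -0.2, 0.3]
gripper_width: 0.038
```

```bash
python3 -c "
from m import *
st()"
```

```text
p [0.6127 0.0124 0.0704] jaw -88.9 zt [ 0.205  0.006 -0.979] xt [0.979 0.018 0.205] F [-0.4 -0.2  0.3] w 0.038 q [-0.18  0.95  0.2   1.74 -0.55  0.3  -1.12] t 42.1
```

>>> play_rows(moves=[[0.03,0.0007,0,-0.0012,0,0,0],[0.03,0.0013,0,-0.0023,0,0,0],[0.03,0.002,0,-0.0035,0,0,0],[0.03,0.002,0,-0.0035,0,0,0],[0.03,0.002,0,-0.0035,0,0,0]])

```text
time: 42.6
ee_pos: [0.6147, 0.0124, 0.0669]
tcp_rot: [-0.002, 0.995, 0.009, 0.103]
wrist_force: [0.1, 0.5, -0.1]
gripper_width: 0.038
```

>>> play_rows(moves=[[0.03,0.0003,0,-0.0004,0,0,0],[0.03,0.0005,0,-0.0008,0,0,0],[0.03,0.0007,0,-0.0011,0,0,0],[0.03,0.0008,0,-0.0014,0,0,0],[0.03,0.0008,0,-0.0014,0,0,0]])

```text
time: 43.1
ee_pos: [0.6154, 0.0124, 0.0657]
tcp_rot: [-0.002, 0.995, 0.009, 0.103]
wrist_force: [-4.0, 0.7, 5.6]
gripper_width: 0.0379
```

>>> play_rows(moves=[[0.03,-0.0015,0,-0.001,0,0,0],[0.03,-0.0032,0,-0.0019,0,0,0],[0.03,-0.0048,-0.0001,-0.0028,0,0,0],[0.03,-0.006,-0.0001,-0.0035,0,0,0],[0.03,-0.006,-0.0001,-0.0035,0,0,0]])

```text
time: 43.6
ee_pos: [0.6093, 0.0122, 0.0622]
tcp_rot: [-0.002, 0.995, 0.009, 0.103]
wrist_force: [-0.8, -0.2, 4.5]
gripper_width: 0.0376
```

>>> play_rows(moves=[[0.03,-0.0005,0,-0.0003,0,0,0],[0.03,-0.0009,0,-0.0006,0,0,0],[0.03,-0.0013,0,-0.0009,0,0,0],[0.03,-0.0017,0,-0.0011,0,0,0],[0.03,-0.0017,0,-0.0011,0,0,0]])

```text
time: 44.1
ee_pos: [0.608, 0.0122, 0.0615]
tcp_rot: [-0.002, 0.995, 0.009, 0.104]
wrist_force: [0.4, 0.2, 7.6]
gripper_width: 0.0384
```

>>> play_rows(moves=[[0.03,-0.0005,0,-0.0003,0,0,0],[0.03,-0.0009,0,-0.0005,0,0,0],[0.03,-0.0013,0,-0.0008,0,0,0],[0.03,-0.0017,0,-0.001,0,0,0],[0.03,-0.0017,0,-0.001,0,0,0]])

```text
time: 44.6
ee_pos: [0.608, 0.0122, 0.0614]
tcp_rot: [-0.002, 0.994, 0.009, 0.106]
wrist_force: [6.1, 1.2, 11.3]
gripper_width: 0.0376
```

At the lip. Release, retreat, and check.

>>> play_rows(moves=[[0.055,0,0,0,0,0,0],[0.055,0,0,0,0,0,0],[0.055,0,0,0,0,0,0],[0.055,-0.006,0,0.03,0,0,0],[0.055,-0.014,0,0.07,0,0,0]])

```text
time: 45.1
ee_pos: [0.5928, 0.012, 0.1307]
tcp_rot: [-0.002, 0.995, 0.009, 0.104]
wrist_force: [0.4, 0.3, 0.5]
gripper_width: 0.055
```

>>> play_rows(moves=[[0.06,-0.03,-0.04,0.02,0,4,0],[0.06,-0.05,-0.08,0.05,0,8,0],[0.06,-0.08,-0.12,0.08,0,11,0],[0.06,-0.11,-0.16,0.1,0,11,0],[0.06,-0.14,-0.2,0.12,0,11,0]])

```text
time: 45.6
ee_pos: [0.4647, -0.1715, 0.2423]
tcp_rot: [-0.003, 1.0, 0.009, 0.008]
wrist_force: [0.4, -0.8, -0.4]
gripper_width: 0.0599
```

>>> play_rows(moves=[[0.06,-0.03,-0.04,0,0,0,0],[0.06,-0.06,-0.08,0,0,0,0],[0.06,-0.08,-0.12,0,0,0,0],[0.06,-0.1,-0.16,0,0,0,0],[0.06,-0.12,-0.2,0,0,0,0]])

```text
time: 46.1
ee_pos: [0.3435, -0.3728, 0.2422]
tcp_rot: [-0.003, 1.0, 0.009, 0.008]
wrist_force: [1.0, -0.2, -0.6]
gripper_width: 0.0601
```

```bash
python3 -c "
from m import *
f=grab('top');s=grab('side'); st()
a=cv2.resize(f['pixels'][155:215,225:345],None,fx=6,fy=6,interpolation=cv2.INTER_CUBIC); b=cv2.resize(s['pixels'][130:210,285:405],None,fx=6,fy=6,interpolation=cv2.INTER_CUBIC)[:239]
b=cv2.resize(s['pixels'][135:208,290:380],None,fx=3.2,fy=3.2,interpolation=cv2.INTER_CUBIC)
b2=cv2.resize(s['pixels'][235:308,320:410],None,fx=3.2,fy=3.2,interpolation=cv2.INTER_CUBIC)
b=np.hstack([b,b2]); b=cv2.copyMakeBorder(b,0,0,0,720-b.shape[1],cv2.BORDER_CONSTANT)
cv2.imwrite('pics/c15.png',np.vstack([a,b])[:600,...,::-1])
print('cover',rect(cont(f,org,(345,172,447,212),.0505,7)[1]),rect(cont(s,org,(325,240,395,305),.0505,7)[1]))
"
```

```text
p [ 0.3409 -0.3761  0.2422] jaw -89.37 zt [ 0.014  0.003 -1.   ] xt [1.    0.011 0.014] F [ 1.   1.3 -0.4] w 0.0602 q [ 0.59  0.62  0.33  1.74 -0.28  0.82 -0.5 ] t 46.2
cover (array([ 588.1, -352.2]), array([ 97.1, 157. ]), 89.9) (array([ 590.3, -348.4]), array([ 99.2, 153.6]), 91.0)
```

View pics/c15.png

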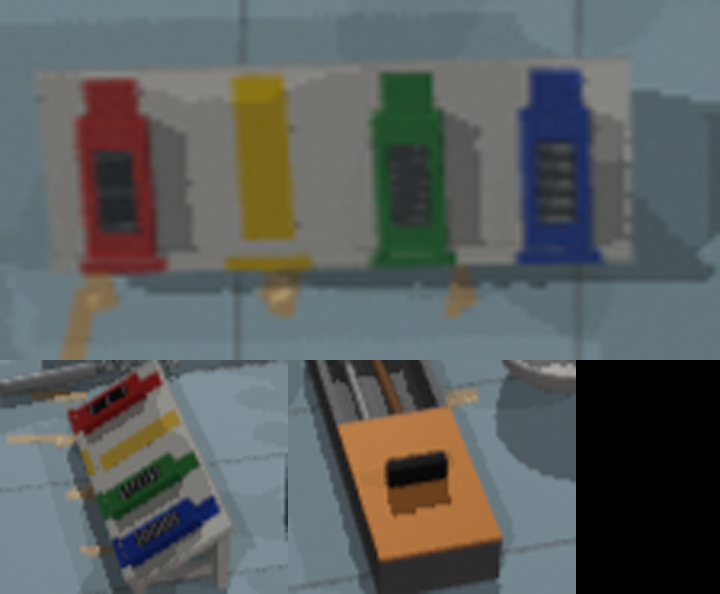

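All three inserts are centred on their stripes, against the lip and flat, and the cover is flush shut. Handing in.

```bash
python3 -c "
from plant import *
print(job_done())"
```

```text
the job is handed in; nothing more can be done
None
```

The slicer kit is put away and the job is handed in, at about 46 s of the 210 s allowed. No verdict was reported.

- **Cover and blade:** I slid the cover open until I felt the end stop and laid the blade on its bed with the notch around the pin. I then pushed the cover shut until it stopped. The pictures showed the blade flat with the pin in its notch, and the cover flush with the caddy's end.
- **Inserts:** Red, green and blue are on the stand, teeth up, each in its own lane. The yellow insert is absent. I pressed each one lightly onto the face and slid it down to the lip, feeling contact both times. The last pictures show them flat, centred on their stripes and touching the lip.
- **Bystanders and look-alikes:** I didn't go near any of these. I did not re-measure their positions at the end.

- **Red insert set down once:** a joint limit blocked the first placing. I set it back on the table and regripped it with the tool leaning.
- **Cameras disagreed:** they differed by 4–6 mm, so I relied on the top camera and on contact. My automatic outline check ran the inserts together with their stripes and lip marks. I therefore judged red and green by pixel columns and the pictures, and blue by the last pictures alone.
- **Disturbances:** I noticed no insert being knocked aside and no loss of grip.

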